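# Tip the pocket stamp out of the deep green holder

## Robot

A 6-joint arm with a two-finger parallel gripper is mounted at the origin on the work surface. World frame = base frame: x ahead of the robot, y to its left, z up, the work surface at z = 0. Lengths are in m, angles in rad, forces in N, time in s.
With the tool pointing down it reaches from about 0.425 to 0.95 m from the base axis. Payload 3.5 kg.
Tool frame: the origin (TCP) lies on the centre line of the jaws, within the pads' length; the fingertips stand 11 mm ahead of it and the grasp point (between the pads) lies 8 mm behind it (ctrl.tcp_to_tips is the distance from the TCP to the fingertips, in m); z points along the fingers, y is the direction in which the jaws open and shut (so a half turn about z gives the same grasp; the last joint's range is limited). The gripper opens to 85 mm and grips with 20 to 120 N. Pads are 22 mm wide; open, the fingers measure 114 mm over their backs; the gripper's body (76 mm by 85 mm) begins 54 mm behind the grasp point. The pads swing forward as they close: fully open they stand 13 mm farther back than shut.
Start: joints at [-1.455, 0.286, 1.577, -0, 1.279, -0.15], TCP at [0.177, -0.651, 0.218] pointing down, gripper open.
Joint ranges: [-2.77, 2.77], [-0.9, 2.22], [0.21, 2.48], [-1.53, 4.67], [0.24, 2.81], [-2.84, 2.84]. Speed limits (rad/s): [2.79, 2.79, 3.14, 3.14, 3.14, 3.14].

## Interface

Orientations are given as a 3x3 rotation matrix whose columns are the frame's x, y, z axes.
In Python, from rig import ctrl gives the robot as it stands.
- The arm moves only by the tool move_arm, never from a script. Its argument "plan" is a list of rows, each an object with "slide": the shift along the tool's x, y, z in cm, a list of three; "delta_rot": the turn, a rotation vector about the tool's x, y, z in degrees, a list of three. A call has exactly 10 rows; each row is the pose to reach, as a shift and turn from the pose commanded when the call began, along the tool's axes at that moment; what a row does not reach only later rows make up. A row lasts 1/12 s, in which the tool goes at most 41.7 mm and 7.16 degrees, less where a joint would pass 70% of its speed; a pose out of reach is approached as far as the arm can. A call with a gripper value outside its range is refused whole. "fingers" is the gripper's target within -1 to 1 (fully open at 1, half-way at 0, shut at -1), set as the call begins (left out, the last holds). The fingers move at their own pace and stop on an object; the grip force is fixed at half the most. Time passes only in rows, so rows that repeat a pose let the fingers close, or fill a call up. It gives the time, the measured TCP pose, the force and the opening at its end, in the units of the state.
- ctrl.sense(): the state, without advancing time (a new reading comes with each control period).
- ctrl.capture(name): name is "scene" or "top" or "wrist"; returns a dict with "image" (384x512x3 uint8, red, green, blue), "K" (3x3 intrinsics, pixels), "R" (3x3) and "t" (3): a world point X has camera coordinates R X + t. Camera axes: x right, y down, z forward; pixel columns grow to the right and rows downward; lengths in m; the calibration is good to about 2 mm. The wrist camera is an equidistant fisheye: a pixel r from the principal point sees the ray r / f radians off the axis. A picture is of the moment at which its call begins. There is no depth.
- ctrl.sign_off(): hands the job in, once; it reports no verdict.
Trained networks look in the newest picture that a camera, given by its name, has taken for a name from the list of things; names that differ only in an ending like _2 or _b are one class to them, and where a whole thing is asked for, a point or a joint stands for the part that bears it (a point fixed in the world has none). Each returns a list of dicts, best first, with "p" (0 to 1); they miss things now and then, are a little off and sometimes report something else, mostly with a low value. They report only what shows in the picture. A call takes as long as a camera call. They do not tell look-alikes from the thing itself.
- ctrl.find_in(camera, label): "uv" ([column, row] in pixels, amid what is visible of it).
- ctrl.silhouettes(camera, label): "pixels" (384x512 bool, what is visible of it) and "uv" ([column, row] in pixels, amid what is visible of it).
- ctrl.mark_of(camera, label): "uv" ([column, row] in pixels: a listed point, or the origin of a listed thing).
The state is a dict: "t": time; "q": joint angles; "dq": joint speeds; "joint_torque": joint torques, N m; "position": TCP position; "orientation": TCP orientation; "wrist_force": force on the tool from outside, world axes, zero at the start; "moment": the same for the moment, N m; "width": finger opening in m.
Only numpy, scipy, OpenCV 4.12 (cv2) and the standard library are available. Lean on these libraries where they do the work, as an engineer would, in place of code of your own. Each camera call takes 0.05 s, during which the arm holds its last target.

## Task

The red pocket stamp has dropped to the bottom of the tall green holder, too deep to reach: tilt the holder low over the grey tray so that the stamp slides out gently, without dropping from a height, and comes to lie in the tray. Then stand the empty holder upright on its cork coaster again and let go, leaving the pen cup, the mug and the books where they are.

Things in the scene. Friction and masses are not known exactly. Their poses are not given: they have to be found in the camera images.
- cup: the tall green plastic holder, loose, about 0.16 kg: an open-topped square tube 52 x 52 mm outside and 130 mm tall, walls and bottom 3 mm, flat smooth sides (inside 46 x 46 mm). Origin at the centre of its underside, z along its axis towards the mouth, x and y square to its flat sides. At first it stands upright on the coaster, turned by up to 40 degrees either way
- cup_rim (a point): the centre of the green holder's mouth, 130 mm from its underside
- stamp: the red pocket stamp with a black foot, loose, 0.045 kg: a block 26 x 24 x 60 mm of slippery hard plastic. Origin at the centre of its black end, long axis z towards the red end. At first it stands at the bottom of the green holder, its top 67 mm below the rim, where fingers find no room beside it. It starts to slide on a surface that slopes by more than 14 to 21 degrees (it varies), so the holder's mouth must point below level by more than that
- stamp_center (a point): the centre of the stamp block
- tray: the shallow grey tray, fixed to the table: 220 mm (its x) by 170 mm (its y) outside, rim 22 mm high, walls and floor 5 mm. Origin at the centre of its underside, on the table top
- coaster: the round cork coaster, fixed to the table: 100 mm in diameter, 3 mm thick. Origin at the centre of its underside; z up
- pen_cup: bystander: a black square pen cup, loose, 52 x 52 x 100 mm, with three pens that reach to about 142 mm. Origin at the centre of its underside. It stands on the other side of the tray from the green holder
- mug: bystander: a white mug, loose, 76 mm wide without its handle, 85 mm high. Origin at the centre of its underside
- book_low: bystander: the red lower book, loose, 140 x 210 x 30 mm, lying flat. Origin at the centre of its underside
- book_top: bystander: the black book, loose, 130 x 190 x 24 mm, lying on the red one. Origin at the centre of its underside
There are look-alikes about, which are no part of the job. Of the things that look like the cup, the smallest one is meant.

How it is judged:
By the outcome, as a careful person would: the job done as asked, in the order asked, and still so for the second after the job is handed in, with the robot touching nothing.
It also fails if it takes over 54 s, if anything falls off the work surface, if the arm or the gripper's body presses on something with over 40 N, if the wrist force passes 120 N, or if a joint passes its speed limit or range.

## Working session

There is one attempt and no reset: what is moved stays moved. The work goes in short steps, Python scripts to look and compute and a tool call to move; the robot and the scene stay as the last step left them, time stands still between calls to the robot, and variables do not carry over. Pictures are saved under pics/ and viewed, and the job is handed in when it is done.

Besides the shell and the picture viewer there is one more tool, called as a command line: name --argument value ..., lists and objects as JSON in quotes. move_arm: Moves the arm, as the interface text tells. Its arguments: {"type":"object","properties":{"plan":{"type":"array"},"fingers":{"type":"number"}},"required":["plan"]}

```bash
ls; mkdir -p pics; python3 - <<'E'
from rig import ctrl
import cv2
for c in ["scene","top","wrist"]:
    r=ctrl.capture(c); cv2.imwrite(f"pics/{c}0.png",r["image"][:,:,::-1])
    print(c,r["K"].round(1).tolist(),r["R"].round(3).tolist(),r["t"].round(3).tolist())
    for l in ["cup","cup_rim","tray","coaster","stamp"]:
        print(l,[( [round(float(v)) for v in d["uv"]],round(d["p"],2)) for d in ctrl.mark_of(c,l)])
s=ctrl.sense();print(s)
E
```

```text
pics
scene [[401.0, 0.0, 257.2], [0.0, 401.0, 192.3], [0.0, 0.0, 1.0]] [[-0.667, 0.744, 0.014], [0.518, 0.477, -0.71], [-0.535, -0.467, -0.704]] [0.387, -0.269, 1.52]
cup [([334, 233], 0.9), ([308, 266], 0.89), ([364, 289], 0.6)]
cup_rim [([339, 201], 0.72), ([376, 248], 0.69), ([310, 218], 0.56)]
tray [([265, 194], 0.74)]
coaster [([335, 235], 0.58), ([331, 233], 0.52)]
stamp []
top [[395.7, 0.0, 254.2], [0.0, 395.7, 193.2], [0.0, 0.0, 1.0]] [[0.022, -0.999, 0.027], [-0.998, -0.023, -0.062], [0.062, -0.026, -0.998]] [0.002, 0.628, 0.975]
cup [([167, 179], 0.8), ([169, 230], 0.64), ([107, 189], 0.62)]
cup_rim [([154, 231], 0.97), ([81, 184], 0.94), ([151, 173], 0.7)]
tray [([263, 231], 0.91)]
coaster [([165, 232], 0.76)]
stamp [([172, 232], 0.62)]
wrist [[297.3, 0.0, 254.9], [0.0, 297.3, 191.3], [0.0, 0.0, 1.0]] [[0.262, -0.965, 0.001], [-0.932, -0.253, 0.261], [-0.251, -0.07, -0.965]] [-0.675, -0.034, 0.378]
cup []
cup_rim []
tray []
coaster []
stamp []
{'t': 0.9, 'q': array([-1.45500453e+00,  2.86249468e-01,  1.57670831e+00, -1.93104003e-06,
        1.27858240e+00, -1.50019978e-01]), 'dq': array([ 0.00144619,  0.00203907,  0.00189071,  0.0007031 , -0.00128897,
       -0.00052261]), 'joint_torque': array([ 1.47344777e-03, -4.05960381e+01, -2.92942393e+01, -9.41796247e-05,
        5.25925680e-04,  3.38914944e-06]), 'position': array([ 0.17733116, -0.6512774 ,  0.21815409]), 'orientation': array([[ 9.64879427e-01,  2.62693152e-01,  4.22610453e-06],
       [ 2.62693152e-01, -9.64879425e-01, -5.23397981e-05],
       [-9.67162523e-06,  5.16117631e-05, -9.99999999e-01]]), 'wrist_force': array([ 0.03344831,  0.29895126, -0.32618907]), 'moment': array([-0.04766159,  0.0231763 , -0.03223211]), 'width': 0.08535082947275949}
```

View pics/scene0.png

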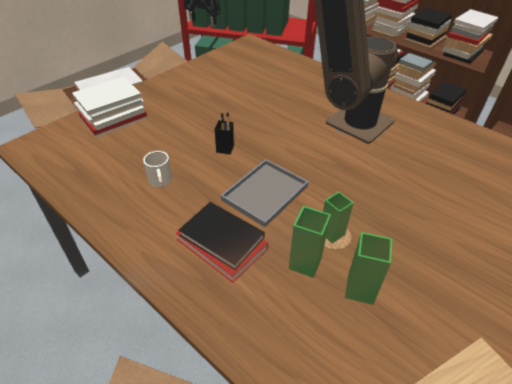

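View pics/top0.png

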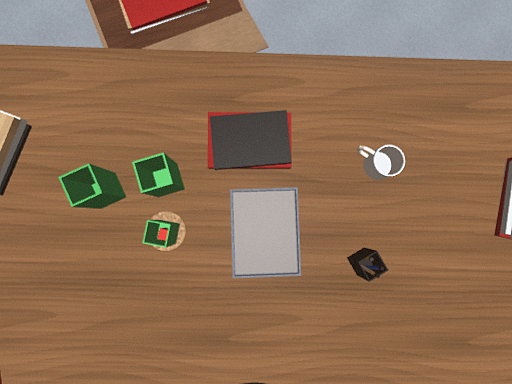

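```bash
python3 - <<'E'
import cv2,numpy as np
a=cv2.imread('pics/top0.png')[140:270,50:370]; b=cv2.imread('pics/scene0.png')[130:330,180:440]
cv2.imwrite('pics/top0c.png',cv2.resize(a,None,fx=2.5,fy=2.5,interpolation=cv2.INTER_CUBIC))
cv2.imwrite('pics/scene0c.png',cv2.resize(b,None,fx=3,fy=3,interpolation=cv2.INTER_CUBIC))
E
```

```text
(no output)
```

View pics/top0c.png

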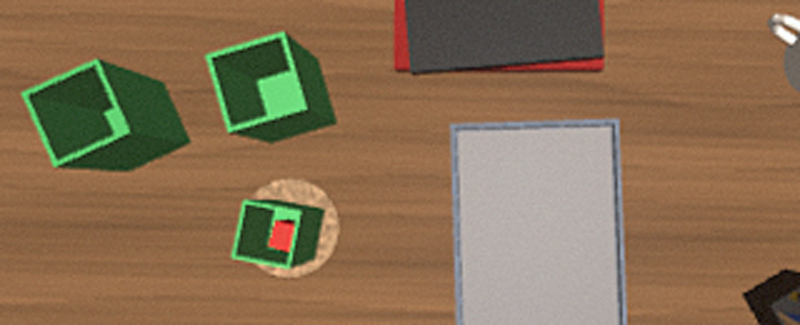

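View pics/scene0c.png

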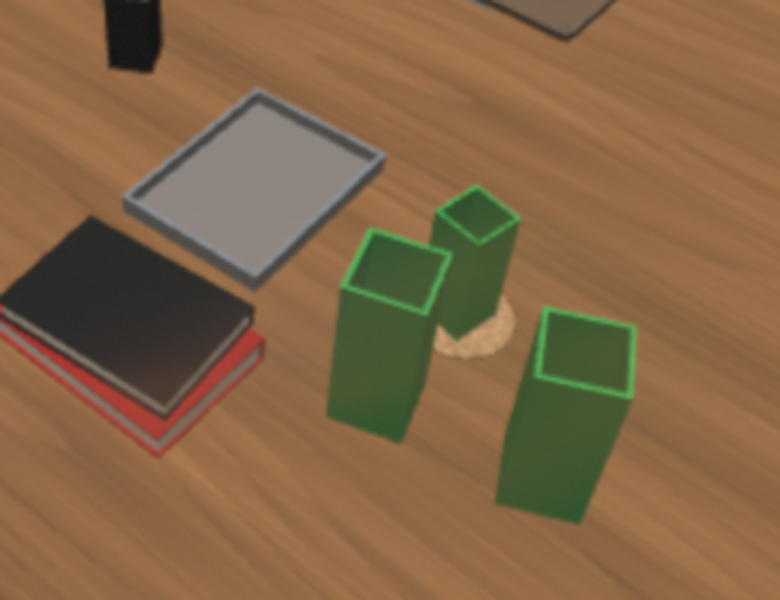

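Three green holders show in the top picture. The one at (160,232) is the smallest, stands on the cork coaster and has the red stamp inside. The other two, at (157,173) and (90,187), are larger and stand on bare table. So the target is (160,232), and the crop confirms it. Next I'll fit its pose.

```bash
cat > h.py <<'E'
from rig import ctrl
import numpy as np, cv2
def proj(r,X): 
    c=np.asarray(X)@r["R"].T+r["t"]; p=c@r["K"].T; return p[:,:2]/p[:,2:]
def back(r,uv,z):
    d=r["R"].T@np.linalg.inv(r["K"])@np.array([uv[0],uv[1],1.]); o=-r["R"].T@r["t"]
    return o+d*(z-o[2])/d[2]
def rim(x,y,yaw,z=.133,h=.026):
    c,s=np.cos(yaw),np.sin(yaw); return np.array([[x+c*a-s*b,y+s*a+c*b,z] for a,b in [(h,h),(-h,h),(-h,-h),(h,-h)]])
E
python3 - <<'E'
from h import *
from scipy.optimize import least_squares
T=ctrl.capture("top");S=ctrl.capture("scene")
top=np.array([(245,200),(301,209),(290,268),(233,258)])/2.5+[50,140]
sc=np.array([(477,186),(519,217),(480,243),(436,212)])/3+[180,130]
tw=np.array([back(T,u,.133) for u in top]);sw=np.array([back(S,u,.133) for u in sc])
print("top rim",tw.round(4).tolist(),tw.mean(0));print("scene rim",sw.round(4).tolist(),sw.mean(0))
for n,w in (("top",tw),("sc",sw)):
    for i in range(4): 
        e=w[(i+1)%4]-w[i]; print(n,np.linalg.norm(e[:2]).round(4),(np.degrees(np.arctan2(e[1],e[0]))%90).round(1))
for c,R in (("top",T),("scene",S)):
  for l,z in (("tray",0),("coaster",0),("cup",.003),("cup_rim",.133),("pen_cup",0),("mug",0),("book_low",0),("book_top",.03)):
    print(c,l,[(back(R,d["uv"],z)[:2].round(3).tolist(),round(d["p"],2)) for d in ctrl.mark_of(c,l)])
m=ctrl.silhouettes("top","tray")[0]["pixels"].astype(np.uint8)
cs,_=cv2.findContours(m,0,2);c=max(cs,key=cv2.contourArea);b=cv2.boxPoints(cv2.minAreaRect(c))
print("tray",[back(T,u,.022)[:2].round(3).tolist() for u in b])
print(ctrl.sense()["t"])
E
```

```text
top rim [[0.5558, 0.2516, 0.133], [0.5489, 0.2023, 0.133], [0.4971, 0.2101, 0.133], [0.5048, 0.2601, 0.133]] [0.52663461 0.23101786 0.133     ]
scene rim [[0.501, 0.216, 0.133], [0.5083, 0.2638, 0.133], [0.5566, 0.256, 0.133], [0.5517, 0.2078, 0.133]] [0.5293978  0.23589874 0.133     ]
top 0.0498 82.1
top 0.0524 81.4
top 0.0506 81.2
top 0.0516 80.5
sc 0.0483 81.3
sc 0.0489 80.8
sc 0.0484 84.3
sc 0.0514 80.8
top tray [([0.532, -0.01], 0.98)]
top coaster [([0.517, 0.234], 0.56)]
top cup [([0.525, 0.233], 0.83), ([0.661, 0.233], 0.77), ([0.629, 0.39], 0.62), ([0.766, 0.026], 0.16)]
top cup_rim [([0.657, 0.244], 0.92), ([0.526, 0.24], 0.77), ([0.631, 0.399], 0.71)]
top pen_cup [([0.457, -0.26], 0.74)]
top mug [([0.716, -0.3], 0.98), ([0.466, -0.253], 0.47)]
top book_low []
top book_top [([0.753, 0.03], 0.84)]
scene tray [([0.534, -0.021], 0.96)]
scene coaster [([0.523, 0.235], 0.83)]
scene cup [([0.531, 0.23], 0.92), ([0.627, 0.392], 0.71), ([0.663, 0.252], 0.67), ([0.404, 0.175], 0.29)]
scene cup_rim [([0.521, 0.233], 0.92), ([0.597, 0.377], 0.83), ([0.628, 0.22], 0.62)]
scene pen_cup [([0.456, -0.262], 0.59)]
scene mug [([0.722, -0.302], 0.9)]
scene book_low [([0.77, 0.038], 0.89)]
scene book_top [([0.752, 0.029], 0.9)]
tray [[0.635, 0.078], [0.645, -0.093], [0.425, -0.104], [0.416, 0.066]]
1.85
```

```bash
python3 - <<'E'
from h import *
print([a for a in dir(ctrl) if not a.startswith('_')])
print(getattr(ctrl,'tcp_to_tips',None))
E
```

```text
['IKError', 'capture', 'find_in', 'mark_of', 'sense', 'sign_off', 'silhouettes', 'tcp_to_tips']
0.011
```

move_arm --plan '[{"slide":[1,-1,-1],"delta_rot":[0,0,0]},{"slide":[4,-3,-3],"delta_rot":[0,0,0]},{"slide":[7,-6,-5],"delta_rot":[0,0,0]},{"slide":[10,-9,-7],"delta_rot":[0,0,0]},{"slide":[13,-12,-8],"delta_rot":[0,0,0]},{"slide":[16,-15,-9],"delta_rot":[0,0,0]},{"slide":[19,-18,-10],"delta_rot":[0,0,0]},{"slide":[22,-21,-10],"delta_rot":[0,0,0]},{"slide":[24,-23,-10],"delta_rot":[0,0,0]},{"slide":[25,-24,-10],"delta_rot":[0,0,0]}]' --fingers 1

```text
t: 2.68
position: [0.3573, -0.3504, 0.3194]
orientation: [[0.964, 0.266, 0.002], [0.266, -0.964, -0.0], [0.002, 0.001, -1.0]]
wrist_force: [-0.7, -0.1, -0.9]
width: 0.0855
```

move_arm --plan '[{"slide":[1,-1,0],"delta_rot":[0,0,-5]},{"slide":[3,-4,0],"delta_rot":[0,0,-11]},{"slide":[5,-7,0],"delta_rot":[0,0,-18]},{"slide":[7,-10,0],"delta_rot":[0,0,-25]},{"slide":[9,-13,0],"delta_rot":[0,0,-32]},{"slide":[11,-16,0],"delta_rot":[0,0,-39]},{"slide":[13,-19,0],"delta_rot":[0,0,-46]},{"slide":[15,-22,0],"delta_rot":[0,0,-53]},{"slide":[17,-25,0],"delta_rot":[0,0,-60]},{"slide":[18,-27,0],"delta_rot":[0,0,-66]}]'

```text
t: 3.52
position: [0.4588, -0.0434, 0.3184]
orientation: [[0.145, 0.989, 0.001], [0.989, -0.145, 0.001], [0.001, 0.001, -1.0]]
wrist_force: [0.0, 0.2, -0.7]
width: 0.0851
```

```bash
python3 - <<'E'
from h import *
s=ctrl.sense(); print(s["q"].round(4),s["position"].round(4),s["orientation"].round(3).tolist(),s["t"])
E
```

```text
[-3.1560e-01 -2.6710e-01  1.9538e+00  1.0000e-03  1.4541e+00 -1.7060e-01] [ 0.4588 -0.0434  0.3184] [[0.145, 0.989, 0.001], [0.989, -0.145, 0.001], [0.001, 0.001, -1.0]] 3.5167
```

move_arm --plan '[{"slide":[0,0,0],"delta_rot":[0,5,0]},{"slide":[0,0,0],"delta_rot":[0,11,0]},{"slide":[0,0,0],"delta_rot":[0,18,0]},{"slide":[0,0,0],"delta_rot":[0,25,0]},{"slide":[0,0,0],"delta_rot":[0,32,0]},{"slide":[0,0,0],"delta_rot":[0,39,0]},{"slide":[0,0,0],"delta_rot":[0,46,0]},{"slide":[0,0,0],"delta_rot":[0,53,0]},{"slide":[0,0,0],"delta_rot":[0,60,0]},{"slide":[0,0,0],"delta_rot":[0,67,0]}]'

```text
t: 4.35
position: [0.4585, -0.0472, 0.3189]
orientation: [[0.058, 0.988, 0.143], [0.382, -0.154, 0.911], [0.922, 0.002, -0.387]]
wrist_force: [0.5, 1.2, -0.4]
width: 0.0853
```

```bash
python3 - <<'E'
from h import *
s=ctrl.sense(); print(s["q"].round(4),s["position"].round(4),s["orientation"].round(3).tolist(),s["t"])
E
```

```text
[-0.7968 -0.0226  2.034   0.9012  1.9114 -0.6959] [ 0.4585 -0.0472  0.3189] [[0.058, 0.988, 0.143], [0.382, -0.154, 0.911], [0.922, 0.002, -0.387]] 4.35
```

```bash
cat > kin.py <<'E'
import numpy as np
from scipy.spatial.transform import Rotation as R
from scipy.optimize import least_squares
def Ry(a): return R.from_euler('y',a).as_matrix()
def Rz(a): return R.from_euler('z',a).as_matrix()
D=[([-1.455005,.286249,1.576708,0,1.278582,-.15002],[.17733,-.65128,.21815]),
([-.3156,-.2671,1.9538,.001,1.4541,-.1706],[.4588,-.0434,.3184]),
([-.7968,-.0226,2.034,.9012,1.9114,-.6959],[.4585,-.0472,.3189])]
def fk(q,p,s4=1,s6=1):
    d1,off,a2,a3,L=p
    A=Rz(q[0]);x=A@np.array([0,off,d1]);A=A@Ry(q[1]);x=x+A@[0,0,a2];A=A@Ry(q[2]);x=x+A@[0,0,a3]
    A=A@Rz(s4*q[3])@Ry(q[4])@Rz(s6*q[5]);return x+A@[0,0,L],A
def ik(pos,Rm,p,q0):
    lo=np.array([-2.77,-.9,.21,-1.53,.24,-2.84]);hi=np.array([2.77,2.22,2.48,4.67,2.81,2.84])
    def f(q):
        x,A=fk(q,p); return np.r_[(x-pos)*5,R.from_matrix(A.T@Rm).as_rotvec()]
    s=least_squares(f,np.clip(q0,lo+1e-3,hi-1e-3),bounds=(lo,hi)); return s.x,np.abs(s.fun).max()
E
python3 - <<'E'
from kin import *
for s4 in(1,-1):
 for s6 in (1,-1):
  print(s4,s6,fk(D[2][0],[0,0,0,0,0],s4,s6)[1].round(3).tolist())
f=lambda p:np.concatenate([fk(q,p)[0]-x for q,x in D])
for s4 in (1,-1):
  f=lambda p:np.concatenate([fk(q,p,s4)[0]-x for q,x in D])
  s=least_squares(f,[.4,.1,.5,.5,.2]);print(s4,s.x,np.abs(s.fun).max())
E
```

```text
1 1 [[-0.988, 0.058, 0.143], [0.154, 0.382, 0.911], [-0.002, 0.922, -0.387]]
1 -1 [[-0.119, 0.983, 0.143], [0.404, -0.083, 0.911], [0.907, 0.166, -0.387]]
-1 1 [[-0.401, -0.061, -0.914], [0.128, 0.984, -0.122], [0.907, -0.166, -0.387]]
-1 -1 [[-0.131, 0.384, -0.914], [0.991, 0.049, -0.122], [-0.002, -0.922, -0.387]]
1 [0.2277834  0.10022698 0.43641663 0.56718442 0.26520469] 0.0027738037911966273
-1 [-0.01639934  0.17139949  0.47496334  0.51591371  0.02332351] 0.161869493161616
```

```bash
cat >> kin.py <<'E'
P=[0.2277834,0.10022698,0.43641663,0.56718442,0.26520469]
M=np.array([[0,-1,0],[1,0,0],[0,0,1.]]).T  # A -> tool:  tool = A@W
W=np.array([[0,-1,0],[1,0,0],[0,0,1.]])
def tool(down,yaw=-8.5):
    """tool frame, jaw y = cup X, z at angle 'down' deg below +Y (down>90 -> pointing -Y)"""
    a=np.radians(yaw);X=np.array([np.cos(a),np.sin(a),0]);Y=np.array([-np.sin(a),np.cos(a),0]);d=np.radians(down)
    z=np.cos(d)*Y-np.sin(d)*np.array([0,0,1]);return np.c_[np.cross(X,z),X,z]
E
python3 - <<'E'
from kin import *
q=np.array(D[2][0])
print(fk(q,P)[1]@W)
gp=lambda g,d:(np.array(g)+.008*tool(d)[:,2],tool(d))
# tray: grasp point rel to mouth
Y=np.array([.148,.989,0])
def go(name,g,d,q):
    pos,Rm=gp(g,d);q2,e=ik(pos,Rm@W.T,P,q);print(name,pos.round(3),q2.round(2),'err',round(e,4));return q2
q=go('pre',[.51,.113,.20],20,q)
q=go('pre',np.array([.528,.233,.088])-.12*tool(20)[:,2],20,q)
qg=q=go('grasp',[.528,.233,.088],20,q)
q=go('lift',[.528,.233,.22],20,q)
q=go('tray',[.52,-.08,.22],20,q)
for d in (40,60,80,100,120,135,145,155,165): q=go('tilt%d'%d,[.52,-.085,.15],d,q)
q=go('low',[.52,-.085,.055],145,q)
q=go('low',[.52,-.085,.055],135,q)
E
```

```text
[[ 0.05755617  0.98806316  0.14289321]
 [ 0.38237049 -0.15403358  0.91107984]
 [ 0.92221478  0.00219988 -0.38667178]]
pre [0.511 0.12  0.197] [-0.47  0.12  2.17  1.1   1.57 -0.77] err 0.0
pre [0.512 0.129 0.126] [-0.45  0.26  2.18  1.12  1.49 -0.9 ] err 0.0
grasp [0.529 0.24  0.085] [-0.22  0.35  2.16  1.31  1.33 -0.93] err 0.0
lift [0.529 0.24  0.217] [-0.22  0.09  2.16  1.25  1.41 -0.66] err 0.0
tray [ 0.521 -0.073  0.217] [-0.76  0.27  1.94  0.91  1.8  -0.83] err 0.0
tilt40 [ 0.521 -0.079  0.145] [-0.7   0.23  1.98  0.71  1.51 -0.81] err 0.0
tilt60 [ 0.521 -0.081  0.143] [-0.59  0.11  2.    0.49  1.31 -0.63] err 0.0
tilt80 [ 0.52  -0.084  0.142] [-0.44  0.04  2.01  0.18  1.15 -0.37] err 0.0
tilt100 [ 0.52  -0.086  0.142] [-0.27  0.03  2.01 -0.2   1.08 -0.03] err 0.0
tilt120 [ 0.519 -0.089  0.143] [-0.11  0.1   2.01 -0.58  1.13  0.32] err 0.0
tilt135 [ 0.519 -0.091  0.144] [-0.01  0.19  1.99 -0.83  1.24  0.54] err 0.0
tilt145 [ 0.519 -0.091  0.145] [ 0.04  0.26  1.98 -0.97  1.33  0.66] err 0.0
tilt155 [ 0.519 -0.092  0.147] [ 0.08  0.34  1.97 -1.1   1.44  0.76] err 0.0
tilt165 [ 0.519 -0.093  0.148] [ 0.11  0.42  1.96 -1.21  1.55  0.84] err 0.0
low [ 0.519 -0.091  0.05 ] [ 0.04  0.42  1.99 -1.02  1.24  0.81] err 0.0
low [ 0.519 -0.091  0.049] [-0.01  0.34  2.02 -0.89  1.12  0.68] err 0.0
```

```bash
cat >> kin.py <<'E'
def step(target,Rt,s):
    """shift (cm) and turn (deg) in current tool axes to reach target"""
    O=s["orientation"];return (O.T@(np.array(target)-s["position"])*100).round(2).tolist(), np.degrees(R.from_matrix(O.T@Rt).as_rotvec()).round(1).tolist()
E
python3 - <<'E'
from kin import *;from rig import ctrl
s=ctrl.sense();print(s["t"],s["position"].round(4))
print(step([.512,.129,.128],tool(20),s))
E
```

```text
4.35 [ 0.4585 -0.0472  0.3189]
([-10.56, 2.53, 24.2], [0.4, 2.7, -0.0])
```

move_arm --plan '[{"slide":[-1,0.3,2],"delta_rot":[0,1,0]},{"slide":[-2,0.6,4.5],"delta_rot":[0,2,0]},{"slide":[-3.2,0.9,7.5],"delta_rot":[0,3,0]},{"slide":[-4.5,1.2,10.5],"delta_rot":[0,3,0]},{"slide":[-5.8,1.5,13.5],"delta_rot":[0,3,0]},{"slide":[-7.1,1.8,16.5],"delta_rot":[0,3,0]},{"slide":[-8.4,2.1,19.5],"delta_rot":[0,3,0]},{"slide":[-9.6,2.4,22],"delta_rot":[0,3,0]},{"slide":[-10.6,2.5,24.2],"delta_rot":[0,3,0]},{"slide":[-10.6,2.5,24.2],"delta_rot":[0,3,0]}]'

```text
t: 5.18
position: [0.5082, 0.132, 0.1227]
orientation: [[0.057, 0.989, 0.138], [0.337, -0.149, 0.93], [0.94, -0.007, -0.341]]
wrist_force: [-1.0, 0.1, -0.8]
width: 0.0853
```

```bash
python3 - <<'E'
from kin import *;from h import *
for c in ("top","scene","wrist"):
    r=ctrl.capture(c)
    im=r["image"][:,:,::-1].copy()
    if c!="wrist":
        for z in (.003,.133):
            pts=proj(r,rim(.528,.233,np.radians(-8.5),z)); cv2.polylines(im,[np.round(pts*8).astype(np.int32)],True,(255,0,255),1,cv2.LINE_AA,3)
    cv2.imwrite(f"pics/{c}1.png",im)
    if c=="top":a=cv2.resize(im[150:280,80:240],None,fx=2.5,fy=2.5,interpolation=cv2.INTER_CUBIC)
    if c=="scene":b=cv2.resize(im[160:290,270:430],None,fx=2.5,fy=2.5,interpolation=cv2.INTER_CUBIC)
cv2.imwrite("pics/ts1.png",np.hstack([a,b]))
s=ctrl.sense();print(s["t"],s["position"].round(4),s["orientation"].round(3).tolist())
print(step([.529,.2405,.085],tool(20),s))
E
```

```text
5.3333 [0.5111 0.1288 0.1267] [[0.051, 0.988, 0.143], [0.338, -0.152, 0.929], [0.94, 0.001, -0.342]]
([-0.05, 0.06, 12.05], [0.3, -0.0, -0.0])
```

View pics/ts1.png

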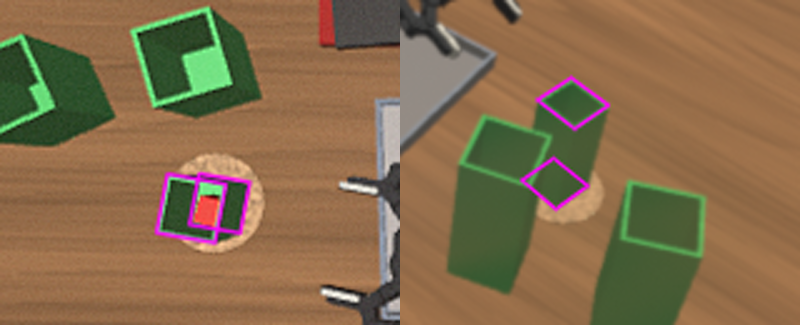

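View pics/wrist1.png

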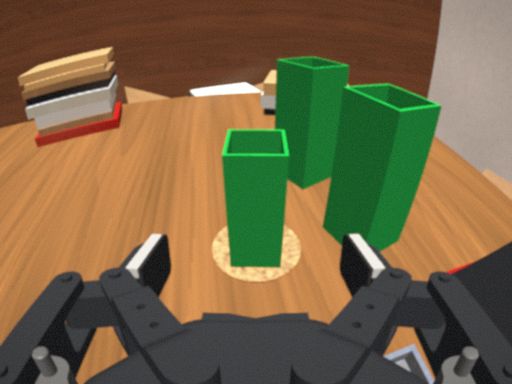

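The magenta model outline sits on the small holder in both views. In the wrist view the holder, at column 256, is centred between the fingers. Approaching along the tool axis.

move_arm --plan '[{"slide":[0,0,1],"delta_rot":[0,0,0]},{"slide":[0,0,2.5],"delta_rot":[0,0,0]},{"slide":[0,0,4.3],"delta_rot":[0,0,0]},{"slide":[0,0,6],"delta_rot":[0,0,0]},{"slide":[0,0,7.7],"delta_rot":[0,0,0]},{"slide":[0,0,9.2],"delta_rot":[0,0,0]},{"slide":[0,0,10.5],"delta_rot":[0,0,0]},{"slide":[0,0,11.5],"delta_rot":[0,0,0]},{"slide":[0,0,12],"delta_rot":[0,0,0]},{"slide":[0,0,12],"delta_rot":[0,0,0]}]'

```text
t: 6.17
position: [0.5279, 0.2411, 0.0852]
orientation: [[0.051, 0.988, 0.143], [0.338, -0.152, 0.929], [0.94, 0.001, -0.342]]
wrist_force: [1.1, 0.7, -0.4]
width: 0.0853
```

```bash
python3 - <<'E'
from kin import *;from h import *
r=ctrl.capture("wrist");a=r["image"][:,:,::-1]
r=ctrl.capture("scene");b=cv2.resize(r["image"][160:290,270:430,::-1],(473,384),interpolation=cv2.INTER_CUBIC)
cv2.imwrite("pics/ws2.png",np.hstack([a[:,100:412],b]))
s=ctrl.sense();print(s["t"],s["position"].round(4),s["wrist_force"].round(1))
E
```

```text
6.2667 [0.5282 0.2403 0.0854] [ 0.4 -0.9  1. ]
```

View pics/ws2.png

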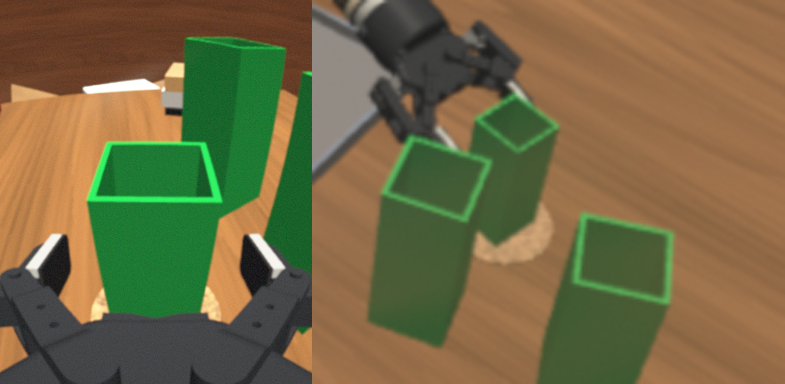

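The holder sits centred between the pads. Closing on it.

move_arm --plan '[{"slide":[0,0,0],"delta_rot":[0,0,0]},{"slide":[0,0,0],"delta_rot":[0,0,0]},{"slide":[0,0,0],"delta_rot":[0,0,0]},{"slide":[0,0,0],"delta_rot":[0,0,0]},{"slide":[0,0,0],"delta_rot":[0,0,0]},{"slide":[0,0,0],"delta_rot":[0,0,0]},{"slide":[0,0,0],"delta_rot":[0,0,0]},{"slide":[0,0,0],"delta_rot":[0,0,0]},{"slide":[0,0,0],"delta_rot":[0,0,0]},{"slide":[0,0,0],"delta_rot":[0,0,0]}]' --fingers -1

```text
t: 7.1
position: [0.5282, 0.2405, 0.0854]
orientation: [[0.051, 0.988, 0.144], [0.338, -0.153, 0.929], [0.94, 0.001, -0.341]]
wrist_force: [-1.7, -3.9, 4.8]
width: 0.0512
```

```bash
python3 - <<'E'
from kin import *;from h import *
r=ctrl.capture("wrist");a=r["image"][:,:,::-1]
r=ctrl.capture("scene");b=cv2.resize(r["image"][160:290,270:430,::-1],(473,384),interpolation=cv2.INTER_CUBIC)
cv2.imwrite("pics/ws3.png",np.hstack([a[:,100:412],b]))
s=ctrl.sense();print(s["t"],s["position"].round(4),s["orientation"].round(3).tolist(),s["wrist_force"].round(1),s["width"])
np.savez("grasp.npz",p=s["position"],O=s["orientation"])
print(step(s["position"]+[0,0,.13],s["orientation"],s))
E
```

```text
7.2 [0.5282 0.2405 0.0854] [[0.051, 0.988, 0.144], [0.337, -0.153, 0.929], [0.94, 0.001, -0.341]] [-2.5 -4.7  4.4] 0.05065542115910184
([12.22, 0.01, -4.44], [0.0, 0.0, 0.0])
```

View pics/ws3.png

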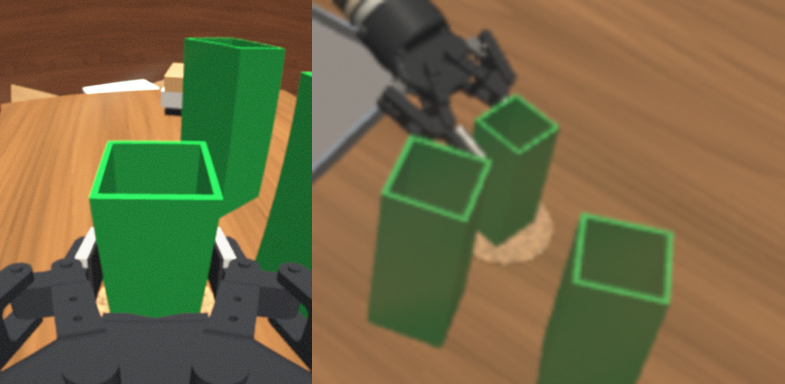

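move_arm --plan '[{"slide":[0.5,0,-0.2],"delta_rot":[0,0,0]},{"slide":[1.4,0,-0.5],"delta_rot":[0,0,0]},{"slide":[2.8,0,-1.0],"delta_rot":[0,0,0]},{"slide":[4.5,0,-1.6],"delta_rot":[0,0,0]},{"slide":[6.2,0,-2.3],"delta_rot":[0,0,0]},{"slide":[7.9,0,-2.9],"delta_rot":[0,0,0]},{"slide":[9.5,0,-3.5],"delta_rot":[0,0,0]},{"slide":[11,0,-4],"delta_rot":[0,0,0]},{"slide":[12,0,-4.4],"delta_rot":[0,0,0]},{"slide":[12.2,0,-4.4],"delta_rot":[0,0,0]}]'

```text
t: 8.03
position: [0.5283, 0.2412, 0.2167]
orientation: [[0.049, 0.988, 0.144], [0.339, -0.152, 0.928], [0.939, 0.003, -0.343]]
wrist_force: [-0.4, 0.3, -1.3]
width: 0.0506
```

```bash
python3 - <<'E'
from kin import *;from h import *
r=ctrl.capture("scene");cv2.imwrite("pics/s4.png",r["image"][:,:,::-1])
s=ctrl.sense();print(s["t"],s["position"].round(4),s["wrist_force"].round(1),s["width"])
print(step([.52,-.07,.17],s["orientation"],s))
E
```

```text
8.0833 [0.528  0.2412 0.2157] [-0.1  0.8 -0.8] 0.05052909199417967
([-14.89, 3.93, -27.44], [0.0, 0.0, 0.0])
```

View pics/s4.png

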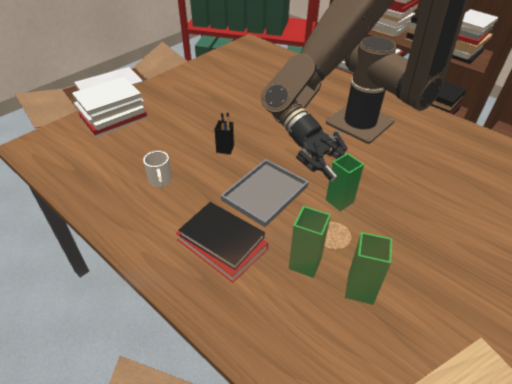

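```bash
python3 - <<'E'
from kin import *;from h import *
s=ctrl.sense()
print(step([.52,-.07,.217],s["orientation"],s))
T=ctrl.capture("top")
im=T["image"];hsv=cv2.cvtColor(im,cv2.COLOR_RGB2HSV)
for c in("top","scene"):
  r=ctrl.capture(c)
  for d in ctrl.silhouettes(c,"coaster"):
    m=d["pixels"].astype(np.uint8);cs,_=cv2.findContours(m,0,1);k=max(cs,key=cv2.contourArea)[:,0]
    w=np.array([back(r,u,.003)[:2] for u in k]);(cx,cy),rad=cv2.minEnclosingCircle((w*1000).astype(np.float32));print(c,d["p"],cx,cy,rad)
cv2.imwrite("pics/t4.png",cv2.resize(im[180:280,100:230,::-1],None,fx=5,fy=5))
E
```

```text
([-10.47, 3.95, -29.05], [0.0, 0.0, 0.0])
top 0.57 506.7431335449219 228.8227081298828 29.023107528686523
scene 0.63 530.0281982421875 243.2540283203125 49.99288558959961
```

View pics/t4.png

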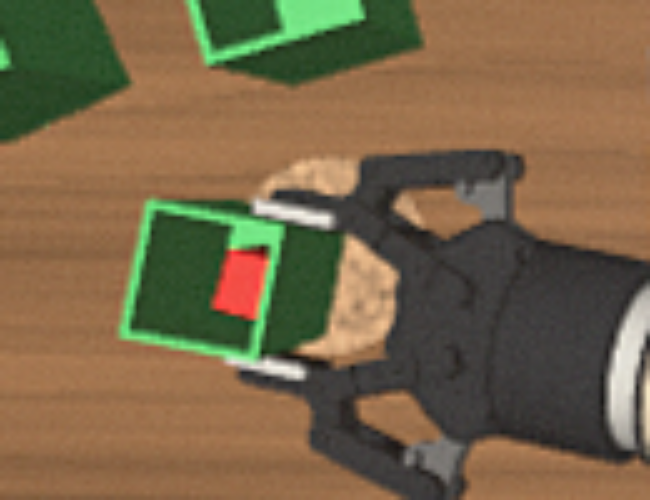

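move_arm --plan '[{"slide":[-0.5,0.2,-1.5],"delta_rot":[0,0,0]},{"slide":[-1.5,0.6,-4],"delta_rot":[0,0,0]},{"slide":[-2.7,1,-7.5],"delta_rot":[0,0,0]},{"slide":[-4.0,1.5,-11],"delta_rot":[0,0,0]},{"slide":[-5.3,2,-14.5],"delta_rot":[0,0,0]},{"slide":[-6.6,2.5,-18],"delta_rot":[0,0,0]},{"slide":[-7.9,3,-21.5],"delta_rot":[0,0,0]},{"slide":[-9.1,3.5,-25],"delta_rot":[0,0,0]},{"slide":[-10,3.8,-27.5],"delta_rot":[0,0,0]},{"slide":[-10.5,4,-29],"delta_rot":[0,0,0]}]'

```text
t: 9.17
position: [0.5207, -0.0731, 0.2144]
orientation: [[0.054, 0.988, 0.146], [0.338, -0.156, 0.928], [0.94, -0.001, -0.342]]
wrist_force: [-0.6, -0.3, -1.7]
width: 0.0507
```

```bash
python3 - <<'E'
from kin import *;from h import *
r=ctrl.capture("top")
im=r["image"][:,:,::-1].copy()
th=np.linspace(0,2*np.pi,40)
for cx,cy,col in ((.53,.243,(255,0,0)),(.524,.235,(255,0,255))):
    p=proj(r,np.c_[cx+.05*np.cos(th),cy+.05*np.sin(th),0*th+.003]);cv2.polylines(im,[np.round(p*8).astype(np.int32)],True,col,1,cv2.LINE_AA,3)
for d in ctrl.silhouettes("top","coaster"):
    m=d["pixels"].astype(np.uint8);cs,_=cv2.findContours(m,0,1);k=max(cs,key=cv2.contourArea)[:,0]
    w=np.array([back(r,u,.003)[:2] for u in k]);print(d["p"],cv2.fitEllipse((w*1000).astype(np.float32)))
cv2.imwrite("pics/t5.png",cv2.resize(im[150:300,100:310],None,fx=3.5,fy=3.5,interpolation=cv2.INTER_CUBIC))
s=ctrl.sense();print(s["t"],s["position"].round(4),s["orientation"].round(3).tolist())
E
```

```text
0.87 ((527.7504272460938, 237.9801025390625), (98.04424285888672, 99.02296447753906), 69.741455078125)
9.2667 [ 0.521  -0.0723  0.2147] [[0.053, 0.988, 0.147], [0.338, -0.156, 0.928], [0.94, -0.0, -0.342]]
```

View pics/t5.png

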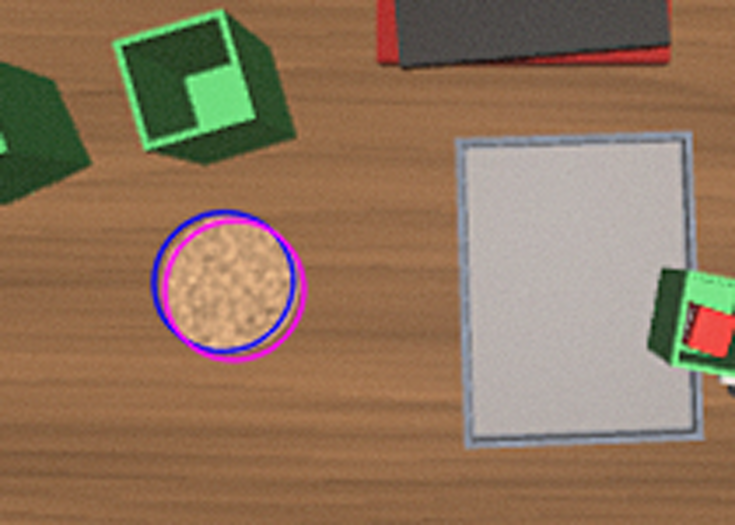

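```bash
cat >> kin.py <<'E'
def pour(delta,Ez,Ey=-.03,Ex=.528,H=.045,yaw=-8.5):
    a=np.radians(yaw);Y=np.array([-np.sin(a),np.cos(a),0]);Z=np.array([0,0,1.]);d=np.radians(delta)
    m=np.cos(d)*Y-np.sin(d)*Z;n=-np.sin(d)*Y-np.cos(d)*Z
    g=np.array([Ex,Ey,Ez])-H*m-.026*n; Rt=tool(20+90+delta,yaw); return g+.008*Rt[:,2],Rt
E
python3 - <<'E'
from kin import *;from rig import ctrl
s=ctrl.sense()
for d,z in((-35,.13),(8,.06),(10,.022),(14,.013),(18,.012),(28,.011)):
    p,Rt=pour(d,z);print(d,p.round(3),step(p,Rt,s)); s=dict(position=p,orientation=Rt)
E
```

```text
-35 [ 0.521 -0.079  0.118] ([-9.34, 0.08, 2.68], [0.3, -55.0, -0.4])
8 [ 0.521 -0.074  0.085] ([-0.37, 0.0, 3.3], [0.0, -43.0, 0.0])
10 [ 0.522 -0.073  0.048] ([1.79, -0.0, 3.18], [0.0, -2.0, 0.0])
14 [ 0.522 -0.071  0.042] ([0.47, -0.0, 0.42], [-0.0, -4.0, -0.0])
18 [ 0.522 -0.069  0.044] ([0.08, 0.0, -0.27], [-0.0, -4.0, -0.0])
28 [ 0.523 -0.063  0.05 ] ([0.16, -0.0, -0.81], [0.0, -10.0, 0.0])
```

move_arm --plan '[{"slide":[-0.4,0,0.1],"delta_rot":[0,-3,0]},{"slide":[-1.2,0,0.3],"delta_rot":[0,-8,0]},{"slide":[-2.3,0,0.7],"delta_rot":[0,-14,0]},{"slide":[-3.4,0,1.0],"delta_rot":[0,-20,0]},{"slide":[-4.6,0,1.3],"delta_rot":[0,-27,0]},{"slide":[-5.8,0,1.7],"delta_rot":[0,-34,0]},{"slide":[-7,0,2],"delta_rot":[0,-41,0]},{"slide":[-8.1,0,2.3],"delta_rot":[0,-47,0]},{"slide":[-9,0,2.6],"delta_rot":[0,-52,0]},{"slide":[-9.3,0,2.7],"delta_rot":[0,-55,0]}]'

```text
t: 10.1
position: [0.5179, -0.0728, 0.1171]
orientation: [[0.145, 0.989, 0.036], [0.955, -0.149, 0.256], [0.258, -0.003, -0.966]]
wrist_force: [0.2, -0.2, -2.2]
width: 0.0504
```

```bash
python3 - <<'E'
from kin import *;from h import *
s=ctrl.sense();print(s["t"],s["position"].round(4),s["orientation"].round(3).tolist(),s["width"])
p,Rt=pour(7,.06);print(step(p,Rt,s))
r=ctrl.capture("scene");a=r["image"][100:300,160:400,::-1];cv2.imwrite("pics/s6.png",cv2.resize(a,None,fx=3,fy=3,interpolation=cv2.INTER_CUBIC))
E
```

```text
10.1 [ 0.5179 -0.0728  0.1171] [[0.145, 0.989, 0.036], [0.955, -0.149, 0.256], [0.258, -0.003, -0.966]] 0.05040410351394344
([-0.97, 0.37, 3.15], [-0.2, -42.0, -0.1])
```

View pics/s6.png

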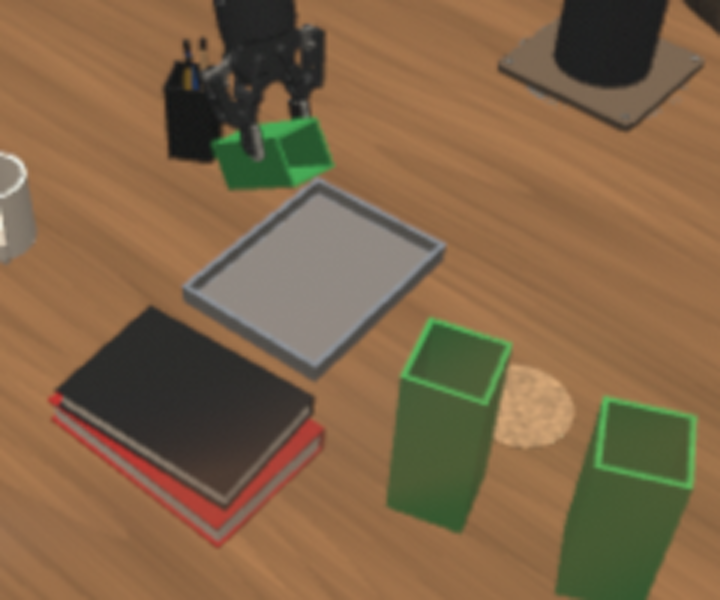

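move_arm --plan '[{"slide":[-0.1,0,0.2],"delta_rot":[0,-2,0]},{"slide":[-0.2,0.1,0.5],"delta_rot":[0,-6,0]},{"slide":[-0.3,0.1,0.9],"delta_rot":[0,-11,0]},{"slide":[-0.4,0.1,1.3],"delta_rot":[0,-16,0]},{"slide":[-0.5,0.2,1.7],"delta_rot":[0,-21,0]},{"slide":[-0.6,0.2,2.1],"delta_rot":[0,-26,0]},{"slide":[-0.8,0.3,2.5],"delta_rot":[0,-32,0]},{"slide":[-0.9,0.3,2.8],"delta_rot":[0,-37,0]},{"slide":[-1,0.3,3.1],"delta_rot":[0,-40,0]},{"slide":[-1,0.3,3.2],"delta_rot":[0,-42,0]}]'

```text
t: 10.98
position: [0.5203, -0.0757, 0.0831]
orientation: [[0.133, 0.988, -0.073], [0.881, -0.152, -0.448], [-0.454, -0.005, -0.891]]
wrist_force: [-0.6, 0.4, -1.8]
width: 0.0508
```

```bash
cat > look.py <<'E'
from kin import *;from h import *
import sys
n=sys.argv[1]
r=ctrl.capture("scene");a=cv2.resize(r["image"][130:260,200:330,::-1],(400,400),interpolation=cv2.INTER_CUBIC)
r=ctrl.capture("top");b=cv2.resize(r["image"][165:305,200:340,::-1],(400,400),interpolation=cv2.INTER_CUBIC)
cv2.imwrite(f"pics/{n}.png",np.hstack([a,b]))
s=ctrl.sense();print(s["t"],s["position"].round(4),s["orientation"].round(3).tolist(),s["wrist_force"].round(1),s["width"])
z=s["orientation"][:,2];print("delta",np.degrees(np.arctan2(-z[2],z[:2]@[.148,.989]))-110)
for d,h in [tuple(map(float,x.split(','))) for x in sys.argv[2:]]:
    p,Rt=pour(d,h);print(d,h,step(p,Rt,s))
E
python3 look.py p7 10,.022 14,.013
```

```text
11.0833 [ 0.5204 -0.0757  0.083 ] [[0.132, 0.989, -0.073], [0.882, -0.151, -0.446], [-0.452, -0.005, -0.892]] [ 0.2 -0.8 -1.6] 0.05066192967248115
delta 6.882094464409377
10.0 0.022 ([1.79, 0.09, 2.96], [-0.4, -3.1, -0.0])
14.0 0.013 ([2.23, 0.1, 3.41], [-0.4, -7.1, -0.0])
```

View pics/p7.png

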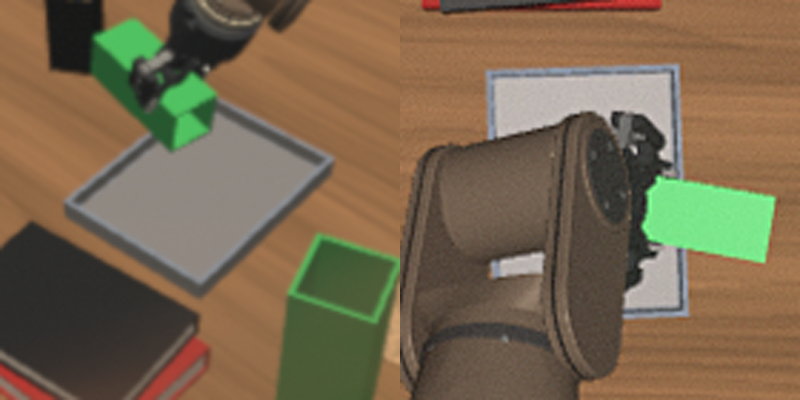

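The mouth is over the tray at scene-crop (190,125), and nothing is close to it. Lowering while keeping the slope shallow.

move_arm --plan '[{"slide":[0.3,0,0.4],"delta_rot":[0,-1,0]},{"slide":[0.7,0,1.1],"delta_rot":[0,-2,0]},{"slide":[1.1,0.1,1.8],"delta_rot":[0,-3,0]},{"slide":[1.5,0.1,2.5],"delta_rot":[0,-3,0]},{"slide":[1.8,0.1,2.9],"delta_rot":[0,-4,0]},{"slide":[1.9,0.1,3.1],"delta_rot":[0,-4.5,0]},{"slide":[2.0,0.1,3.2],"delta_rot":[0,-5,0]},{"slide":[2.1,0.1,3.3],"delta_rot":[0,-6,0]},{"slide":[2.2,0.1,3.4],"delta_rot":[0,-7,0]},{"slide":[2.2,0.1,3.4],"delta_rot":[0,-7,0]}]'

```text
t: 11.92
position: [0.5236, -0.0737, 0.0444]
orientation: [[0.126, 0.988, -0.086], [0.819, -0.152, -0.553], [-0.56, -0.001, -0.829]]
wrist_force: [1.2, 0.1, -2.7]
width: 0.0501
```

```bash
python3 look.py p8 18,.012 22,.012 26,.011 30,.011
```

```text
12.0167 [ 0.5239 -0.0739  0.0448] [[0.126, 0.988, -0.085], [0.819, -0.152, -0.553], [-0.559, -0.0, -0.829]] [-0.3  0.9 -1.4] 0.050874555647635294
delta 13.989998301829417
18.0 0.012 ([0.38, -0.24, -0.2], [-0.1, -4.0, -0.2])
22.0 0.012 ([0.43, -0.25, -0.56], [-0.2, -8.0, -0.2])
26.0 0.011 ([0.55, -0.25, -0.83], [-0.2, -12.0, -0.2])
30.0 0.011 ([0.65, -0.25, -1.17], [-0.2, -16.0, -0.2])
```

View pics/p8.png

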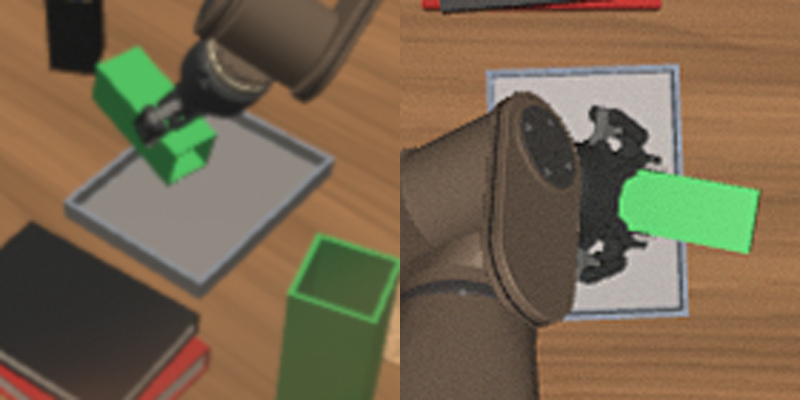

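move_arm --plan '[{"slide":[0.1,0,0],"delta_rot":[0,-1,0]},{"slide":[0.2,0,-0.1],"delta_rot":[0,-2,0]},{"slide":[0.3,0,-0.1],"delta_rot":[0,-3,0]},{"slide":[0.4,0,-0.2],"delta_rot":[0,-4,0]},{"slide":[0.4,0,-0.3],"delta_rot":[0,-5,0]},{"slide":[0.4,0,-0.4],"delta_rot":[0,-6,0]},{"slide":[0.4,0,-0.5],"delta_rot":[0,-7,0]},{"slide":[0.4,0,-0.6],"delta_rot":[0,-8,0]},{"slide":[0.4,0,-0.6],"delta_rot":[0,-8,0]},{"slide":[0.4,0,-0.6],"delta_rot":[0,-8,0]}]'

```text
t: 12.85
position: [0.5248, -0.0673, 0.0474]
orientation: [[0.113, 0.988, -0.102], [0.734, -0.152, -0.661], [-0.669, -0.0, -0.743]]
wrist_force: [-0.4, 0.9, -2.3]
width: 0.0509
```

```bash
python3 look.py p9 22,.010 26,.010 30,.010
```

```text
12.95 [ 0.5248 -0.0676  0.0475] [[0.113, 0.988, -0.102], [0.734, -0.153, -0.661], [-0.669, 0.0, -0.743]] [-0.  -0.  -1.4] 0.050790646529175865
delta 21.995676348551825
22.0 0.01 ([0.19, -0.24, 0.17], [-0.2, -0.0, -0.2])
26.0 0.01 ([0.21, -0.24, -0.19], [-0.2, -4.0, -0.2])
30.0 0.01 ([0.25, -0.25, -0.54], [-0.2, -8.0, -0.2])
```

View pics/p9.png

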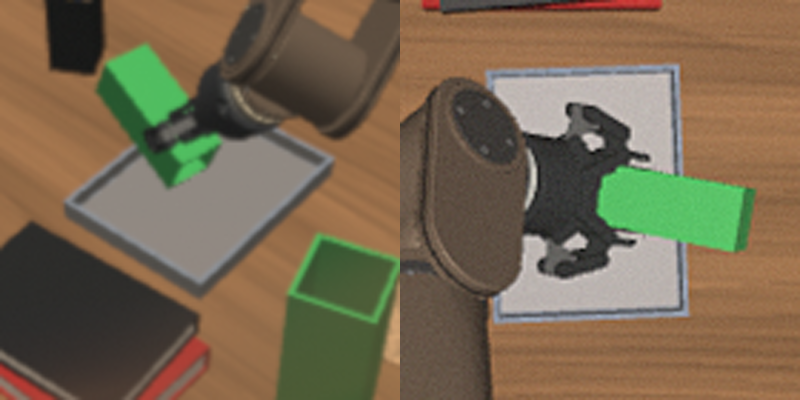

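No stamp is showing yet. Tilting further, slowly.

move_arm --plan '[{"slide":[0.1,0,0],"delta_rot":[0,-1,0]},{"slide":[0.2,0,0],"delta_rot":[0,-2,0]},{"slide":[0.2,0,-0.1],"delta_rot":[0,-3,0]},{"slide":[0.2,0,-0.2],"delta_rot":[0,-4,0]},{"slide":[0.2,0,-0.3],"delta_rot":[0,-5,0]},{"slide":[0.2,0,-0.3],"delta_rot":[0,-5,0]},{"slide":[0.2,0,-0.3],"delta_rot":[0,-5,0]},{"slide":[0.2,0,-0.3],"delta_rot":[0,-5,0]},{"slide":[0.2,0,-0.3],"delta_rot":[0,-5,0]},{"slide":[0.2,0,-0.3],"delta_rot":[0,-5,0]}]'

```text
t: 13.78
position: [0.5254, -0.0642, 0.0486]
orientation: [[0.104, 0.988, -0.111], [0.674, -0.153, -0.723], [-0.731, 0.0, -0.682]]
wrist_force: [0.5, 0.2, -1.8]
width: 0.0508
```

```bash
python3 look.py p10 32,.010 36,.010 40,.010
```

```text
13.8833 [ 0.5254 -0.0642  0.0485] [[0.104, 0.988, -0.112], [0.674, -0.153, -0.723], [-0.731, 0.0, -0.682]] [ 0.7 -0.1 -1.6] 0.05097990296394304
delta 26.99850257864739
32.0 0.01 ([0.06, -0.25, -0.42], [-0.2, -5.0, -0.2])
36.0 0.01 ([0.11, -0.25, -0.78], [-0.2, -9.0, -0.2])
40.0 0.01 ([0.19, -0.25, -1.13], [-0.2, -13.0, -0.2])
```

View pics/p10.png

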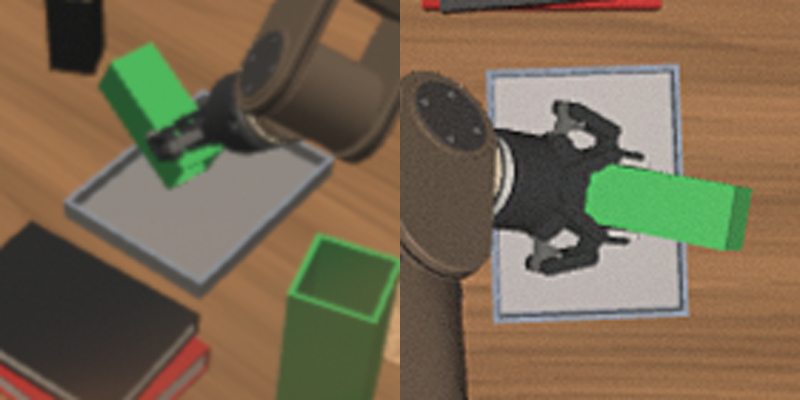

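```bash
python3 - <<'E'
from h import *
r=ctrl.capture("wrist");cv2.imwrite("pics/w10.png",r["image"][:,:,::-1])
r=ctrl.capture("scene");cv2.imwrite("pics/s10.png",cv2.resize(r["image"][160:220,225:305,::-1],None,fx=6,fy=6,interpolation=cv2.INTER_CUBIC))
E
```

```text
(no output)
```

View pics/w10.png

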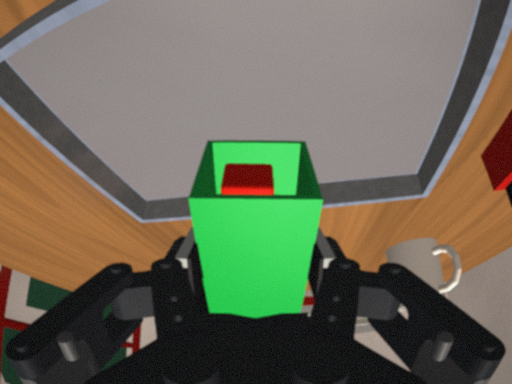

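View pics/s10.png

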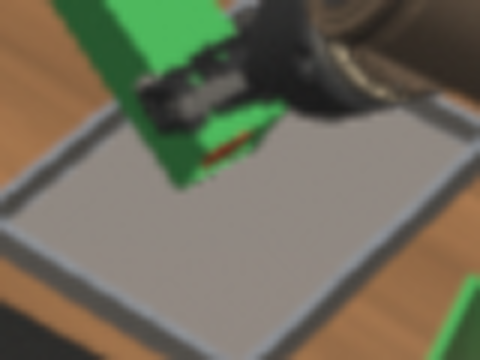

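```bash
python3 - <<'E'
from h import *
r=ctrl.capture("wrist");cv2.imwrite("pics/w11.png",cv2.resize(r["image"][120:220,170:340,::-1],None,fx=4,fy=4,interpolation=cv2.INTER_CUBIC))
E
```

```text
(no output)
```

View pics/w11.png

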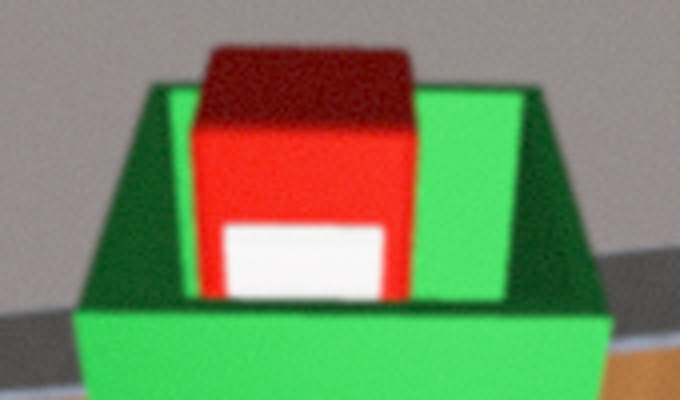

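The stamp is sliding out now, with its red end just past the lower lip. Holding still while it comes out.

move_arm --plan '[{"slide":[0,0,0],"delta_rot":[0,0,0]},{"slide":[0,0,0],"delta_rot":[0,0,0]},{"slide":[0,0,0],"delta_rot":[0,0,0]},{"slide":[0,0,0],"delta_rot":[0,0,0]},{"slide":[0,0,0],"delta_rot":[0,0,0]},{"slide":[0,0,0],"delta_rot":[0,0,0]},{"slide":[0,0,0],"delta_rot":[0,0,0]},{"slide":[0,0,0],"delta_rot":[0,0,0]},{"slide":[0,0,0],"delta_rot":[0,0,0]},{"slide":[0,0,0],"delta_rot":[0,0,0]}]'

```text
t: 14.87
position: [0.5253, -0.0641, 0.0484]
orientation: [[0.104, 0.988, -0.112], [0.674, -0.152, -0.723], [-0.731, -0.0, -0.682]]
wrist_force: [0.6, 0.1, -1.7]
width: 0.0507
```

```bash
python3 look.py p12; python3 - <<'E'
from h import *
r=ctrl.capture("wrist");cv2.imwrite("pics/w12.png",r["image"][:,:,::-1])
E
```

```text
14.9667 [ 0.5253 -0.0641  0.0484] [[0.104, 0.988, -0.112], [0.674, -0.152, -0.723], [-0.731, -0.0, -0.682]] [ 0.6 -0.8 -1.3] 0.05090988127281493
delta 27.000854453918976
```

View pics/p12.png

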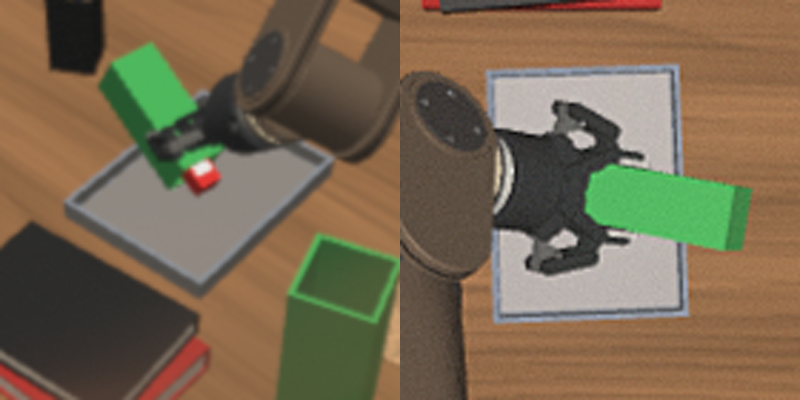

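View pics/w12.png

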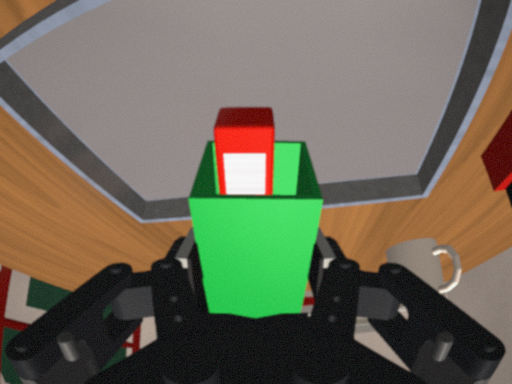

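The red end rests on the tray floor and about half the stamp is still in the mouth. I'll tilt a little more, then back the holder off towards -y with the lip kept low.

```bash
python3 - <<'E'
from kin import *;from rig import ctrl
s=ctrl.sense()
for d,h,y,x in ((36,.011,-.03,.531),(36,.012,-.07,.525),(36,.013,-.074,.524)):
    p,Rt=pour(d,h,y,x);print(step(p,Rt,s),ik(p,Rt@W.T,P,s["q"])[0].round(2))
E
```

```text
([0.05, 0.05, -0.88], [-0.2, -9.0, -0.2]) [ 0.11  0.45  1.95 -0.99  1.3   0.82]
([-2.78, 0.07, 2.01], [-0.2, -9.0, -0.2]) [ 0.04  0.42  1.99 -1.03  1.25  0.81]
([-3.13, 0.03, 2.24], [-0.2, -9.0, -0.2]) [ 0.03  0.42  1.99 -1.04  1.25  0.8 ]
```

move_arm --plan '[{"slide":[0,0,-0.2],"delta_rot":[0,-2,0]},{"slide":[0,0,-0.4],"delta_rot":[0,-4,0]},{"slide":[0,0,-0.6],"delta_rot":[0,-6,0]},{"slide":[0,0,-0.9],"delta_rot":[0,-9,0]},{"slide":[0,0,-0.9],"delta_rot":[0,-9,0]},{"slide":[-0.3,0,-0.6],"delta_rot":[0,-9,0]},{"slide":[-0.7,0,-0.2],"delta_rot":[0,-9,0]},{"slide":[-1.1,0,0.2],"delta_rot":[0,-9,0]},{"slide":[-1.5,0,0.6],"delta_rot":[0,-9,0]},{"slide":[-1.7,0,0.8],"delta_rot":[0,-9,0]}]'

```text
t: 15.85
position: [0.5224, -0.0826, 0.0557]
orientation: [[0.086, 0.988, -0.127], [0.553, -0.154, -0.819], [-0.829, 0.0, -0.559]]
wrist_force: [0.3, 0.1, -1.9]
width: 0.0507
```

```bash
python3 look.py p13; python3 - <<'E'
from h import *
r=ctrl.capture("wrist");cv2.imwrite("pics/w13.png",r["image"][:,:,::-1])
E
```

```text
15.95 [ 0.5224 -0.0822  0.0556] [[0.086, 0.988, -0.127], [0.553, -0.154, -0.819], [-0.829, 0.0, -0.559]] [ 0.7  0.5 -2.7] 0.05061571534843154
delta 35.99108545249891
```

View pics/p13.png

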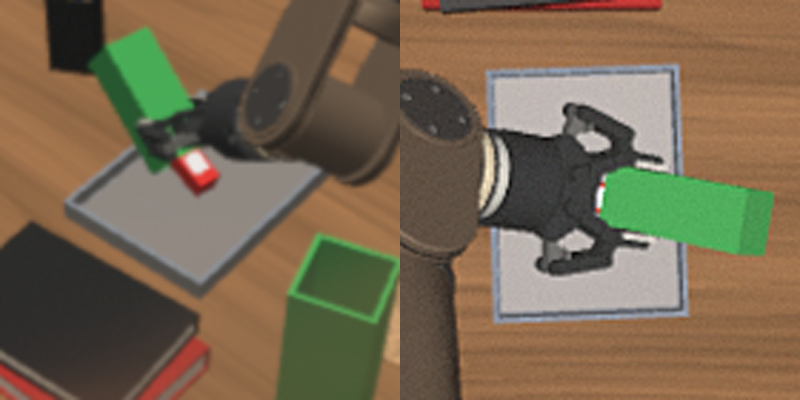

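View pics/w13.png

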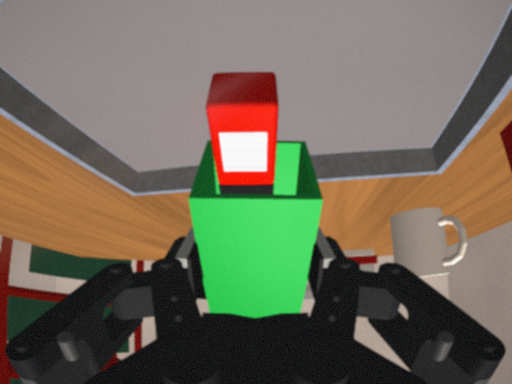

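```bash
python3 - <<'E'
from kin import *;from rig import ctrl
s=ctrl.sense()
for d,h,y,x in ((36,.011,-.05,.528),(41,.012,-.06,.527),(41,.012,-.073,.525),(41,.025,-.090,.523)):
    p,Rt=pour(d,h,y,x);print(step(p,Rt,s),ik(p,Rt@W.T,P,s["q"])[0].round(2))
E
```

```text
([0.39, 0.07, -0.3], [-0.3, -0.0, -0.2]) [ 0.07  0.44  1.97 -1.01  1.27  0.82]
([-0.23, 0.12, 0.03], [-0.3, -5.0, -0.2]) [ 0.08  0.47  1.96 -1.07  1.33  0.86]
([-0.96, 0.12, 1.12], [-0.3, -5.0, -0.2]) [ 0.06  0.46  1.97 -1.09  1.31  0.86]
([-3.0, 0.19, 1.81], [-0.3, -5.0, -0.2]) [ 0.03  0.43  1.99 -1.1   1.31  0.83]
```

move_arm --plan '[{"slide":[-0.1,0,0],"delta_rot":[0,-2,0]},{"slide":[-0.2,0,0],"delta_rot":[0,-4,0]},{"slide":[-0.3,0,0.1],"delta_rot":[0,-5,0]},{"slide":[-0.4,0,0.3],"delta_rot":[0,-5,0]},{"slide":[-0.6,0,0.5],"delta_rot":[0,-5,0]},{"slide":[-0.7,0,0.7],"delta_rot":[0,-5,0]},{"slide":[-0.8,0,0.9],"delta_rot":[0,-5,0]},{"slide":[-1,0,1.1],"delta_rot":[0,-5,0]},{"slide":[-1,0,1.1],"delta_rot":[0,-5,0]},{"slide":[-1,0,1.1],"delta_rot":[0,-5,0]}]'

```text
t: 16.83
position: [0.5205, -0.0962, 0.0578]
orientation: [[0.075, 0.988, -0.134], [0.479, -0.153, -0.864], [-0.875, 0.0, -0.485]]
wrist_force: [-0.3, -0.8, -2.0]
width: 0.0506
```

```bash
python3 look.py p14; python3 - <<'E'
from h import *
r=ctrl.capture("wrist");cv2.imwrite("pics/w14.png",r["image"][:,:,::-1])
E
```

```text
16.9333 [ 0.5205 -0.0959  0.0577] [[0.074, 0.988, -0.133], [0.479, -0.153, -0.864], [-0.875, 0.0, -0.485]] [-0.5  1.  -1.7] 0.05069247523017356
delta 40.99392720394209
```

View pics/p14.png

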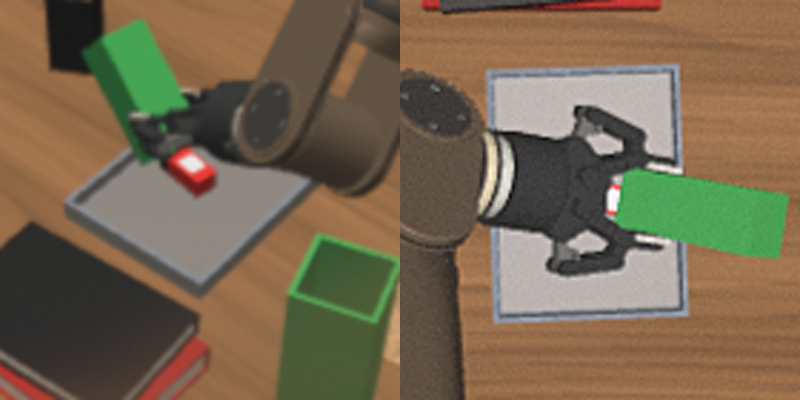

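View pics/w14.png

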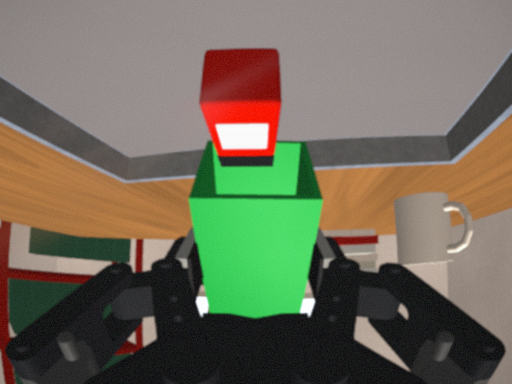

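Only the black tail still rests on the lip. Backing off along the axis so it slides off low.

move_arm --plan '[{"slide":[-0.2,0,0.2],"delta_rot":[0,0,0]},{"slide":[-0.5,0,0.4],"delta_rot":[0,0,0]},{"slide":[-0.7,0,0.55],"delta_rot":[0,0,0]},{"slide":[-0.9,0,0.65],"delta_rot":[0,0,0]},{"slide":[-1.2,0,0.75],"delta_rot":[0,0,0]},{"slide":[-1.5,0,0.85],"delta_rot":[0,0,0]},{"slide":[-1.8,0,0.95],"delta_rot":[0,0,0]},{"slide":[-2.2,0,1.1],"delta_rot":[0,0,0]},{"slide":[-2.2,0,1.1],"delta_rot":[0,0,0]},{"slide":[-2.2,0,1.1],"delta_rot":[0,0,0]}]'

```text
t: 17.82
position: [0.5174, -0.1161, 0.0717]
orientation: [[0.075, 0.988, -0.133], [0.479, -0.153, -0.864], [-0.875, 0.001, -0.485]]
wrist_force: [0.9, -0.3, -1.2]
width: 0.0508
```

```bash
python3 look.py p15; python3 - <<'E'
from h import *
r=ctrl.capture("wrist");cv2.imwrite("pics/w15.png",r["image"][:,:,::-1])
E
```

```text
17.9167 [ 0.5173 -0.1159  0.0714] [[0.074, 0.988, -0.133], [0.479, -0.153, -0.864], [-0.875, 0.0, -0.485]] [ 0.7 -0.1 -2.2] 0.05093686670856727
delta 40.992112752895025
```

View pics/p15.png

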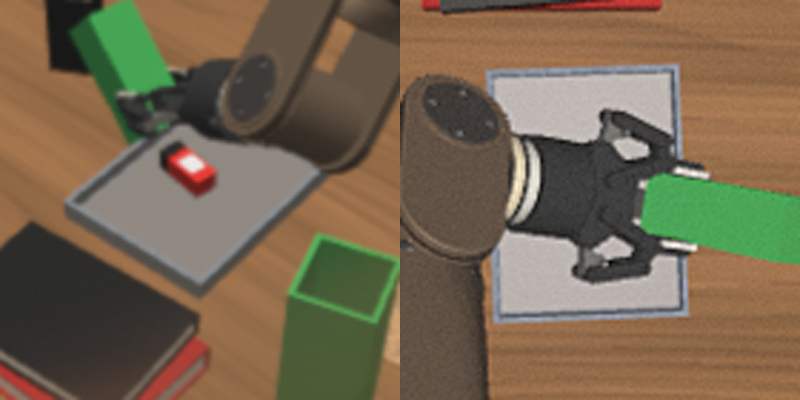

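View pics/w15.png

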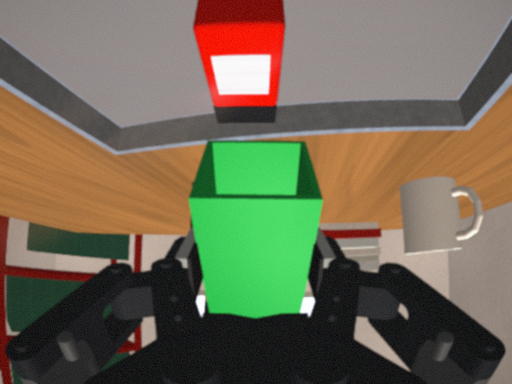

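The stamp lies flat in the tray and the holder is empty and clear. Raising it and beginning to turn it back.

move_arm --plan '[{"slide":[-0.6,0,-0.3],"delta_rot":[0,0,0]},{"slide":[-1.7,0,-1],"delta_rot":[0,0,0]},{"slide":[-3.2,0,-1.8],"delta_rot":[0,2,0]},{"slide":[-4.8,0,-2.7],"delta_rot":[0,6,0]},{"slide":[-6.4,0,-3.6],"delta_rot":[0,12,0]},{"slide":[-8,0,-4.5],"delta_rot":[0,18,0]},{"slide":[-9.5,0,-5.3],"delta_rot":[0,24,0]},{"slide":[-10.9,0,-6.1],"delta_rot":[0,30,0]},{"slide":[-12,0,-6.7],"delta_rot":[0,36,0]},{"slide":[-12.2,0,-6.8],"delta_rot":[0,40,0]}]'

```text
t: 18.8
position: [0.5191, -0.1165, 0.2175]
orientation: [[0.145, 0.988, -0.046], [0.923, -0.152, -0.353], [-0.356, 0.009, -0.934]]
wrist_force: [-0.4, -0.2, -1.6]
width: 0.0509
```

```bash
python3 - <<'E'
from kin import *;from rig import ctrl
s=ctrl.sense();print(s["t"],s["position"].round(3),s["width"])
g=np.load("grasp.npz")
for p,d in (([.52,.03,.23],70),):print(step(p,tool(d),s))
for p,d in (([.52,.03,.23],45),):print(step(p,tool(d),s))
E
```

```text
18.8 [ 0.519 -0.116  0.218] 0.050872583523284116
([13.09, -2.12, -6.34], [0.5, 40.9, -0.2])
([13.09, -2.12, -6.34], [0.6, 65.9, -0.1])
```

move_arm --plan '[{"slide":[0.5,-0.1,-0.2],"delta_rot":[0,3,0]},{"slide":[1.6,-0.3,-0.8],"delta_rot":[0,9,0]},{"slide":[3.2,-0.5,-1.5],"delta_rot":[0,16,0]},{"slide":[4.8,-0.8,-2.3],"delta_rot":[0,23,0]},{"slide":[6.4,-1.1,-3.1],"delta_rot":[0,30,0]},{"slide":[8.1,-1.3,-3.9],"delta_rot":[0,37,0]},{"slide":[9.8,-1.6,-4.7],"delta_rot":[0,44,0]},{"slide":[11.4,-1.9,-5.5],"delta_rot":[0,51,0]},{"slide":[12.6,-2,-6.1],"delta_rot":[0,58,0]},{"slide":[13.1,-2.1,-6.3],"delta_rot":[0,64,0]}]'

```text
t: 19.63
position: [0.5184, 0.0316, 0.2249]
orientation: [[0.106, 0.989, 0.105], [0.721, -0.149, 0.677], [0.685, 0.004, -0.729]]
wrist_force: [-0.5, -0.4, -2.6]
width: 0.051
```

```bash
python3 - <<'E'
from kin import *;from rig import ctrl
s=ctrl.sense();print(s["t"],s["position"].round(3),s["width"])
g=np.load("grasp.npz")
print(step(g["p"]+[0,0,.12],g["O"],s))
E
```

```text
19.6333 [0.518 0.032 0.225] 0.05096901707953541
([13.83, -2.16, 15.66], [-0.1, 26.8, 0.2])
```

move_arm --plan '[{"slide":[0.5,-0.1,0.6],"delta_rot":[0,1,0]},{"slide":[1.7,-0.3,2],"delta_rot":[0,4,0]},{"slide":[3.5,-0.5,4],"delta_rot":[0,8,0]},{"slide":[5.5,-0.8,6.2],"delta_rot":[0,12,0]},{"slide":[7.5,-1.1,8.5],"delta_rot":[0,16,0]},{"slide":[9.5,-1.5,10.8],"delta_rot":[0,20,0]},{"slide":[11.4,-1.8,12.9],"delta_rot":[0,23,0]},{"slide":[12.9,-2,14.6],"delta_rot":[0,25,0]},{"slide":[13.7,-2.1,15.5],"delta_rot":[0,26,0]},{"slide":[13.8,-2.1,15.6],"delta_rot":[0,26,0]}]'

```text
t: 20.47
position: [0.5276, 0.2414, 0.2021]
orientation: [[0.054, 0.989, 0.136], [0.356, -0.147, 0.923], [0.933, -0.001, -0.36]]
wrist_force: [0.2, -0.5, -0.9]
width: 0.0506
```

```bash
python3 - <<'E'
from kin import *;from h import *
r=ctrl.capture("scene");cv2.imwrite("pics/s16.png",r["image"][:,:,::-1])
s=ctrl.sense();print(s["t"],s["position"].round(4),s["width"])
g=np.load("grasp.npz")
print(g["p"],step(g["p"]+[0,0,.03],g["O"],s))
E
```

```text
20.5167 [0.5284 0.2405 0.2029] 0.050898246146282695
[0.52819604 0.24050514 0.08544878] ([-8.16, -0.02, 3.15], [-0.3, 1.2, 0.1])
```

View pics/s16.png

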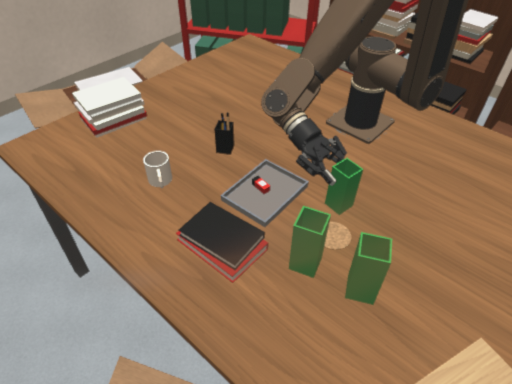

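move_arm --plan '[{"slide":[-0.4,0,0.2],"delta_rot":[0,0.4,0]},{"slide":[-1.3,0,0.5],"delta_rot":[0,0.8,0]},{"slide":[-2.5,0,1],"delta_rot":[0,1.2,0]},{"slide":[-3.8,0,1.5],"delta_rot":[0,1.2,0]},{"slide":[-5.1,0,2],"delta_rot":[0,1.2,0]},{"slide":[-6.3,0,2.4],"delta_rot":[0,1.2,0]},{"slide":[-7.3,0,2.8],"delta_rot":[0,1.2,0]},{"slide":[-8,0,3.1],"delta_rot":[0,1.2,0]},{"slide":[-8.2,0,3.15],"delta_rot":[0,1.2,0]},{"slide":[-8.2,0,3.15],"delta_rot":[0,1.2,0]}]'

```text
t: 21.35
position: [0.5296, 0.2386, 0.1146]
orientation: [[0.053, 0.988, 0.144], [0.335, -0.153, 0.93], [0.941, -0.001, -0.339]]
wrist_force: [-0.2, -0.6, -2.0]
width: 0.0505
```

```bash
python3 - <<'E'
from kin import *;from h import *
s=ctrl.sense();print(s["t"],s["position"].round(4),s["width"],s["wrist_force"].round(1))
g=np.load("grasp.npz")
for h in (.01,.001):print(step(g["p"]+[0,0,h],g["O"],s))
dz=s["position"][2]-g["p"][2]
ims=[]
for c,(a,b,e,f) in (("scene",(150,280,280,410)),("top",(165,265,110,240))):
    r=ctrl.capture(c);im=r["image"][:,:,::-1].copy()
    for z in (.003,.133):
        pts=proj(r,rim(.528,.233,np.radians(-8.5),z+dz)); cv2.polylines(im,[np.round(pts*8).astype(np.int32)],True,(255,0,255),1,cv2.LINE_AA,3)
    ims.append(cv2.resize(im[a:b,e:f],(400,400),interpolation=cv2.INTER_CUBIC))
cv2.imwrite("pics/p17.png",np.hstack(ims))
E
```

```text
21.35 [0.5296 0.2386 0.1146] 0.05049407200127382 [-0.2 -0.6 -2. ]
([-1.74, -0.16, 0.8], [-0.0, -0.2, -0.1])
([-2.59, -0.16, 1.11], [-0.0, -0.2, -0.1])
```

View pics/p17.png

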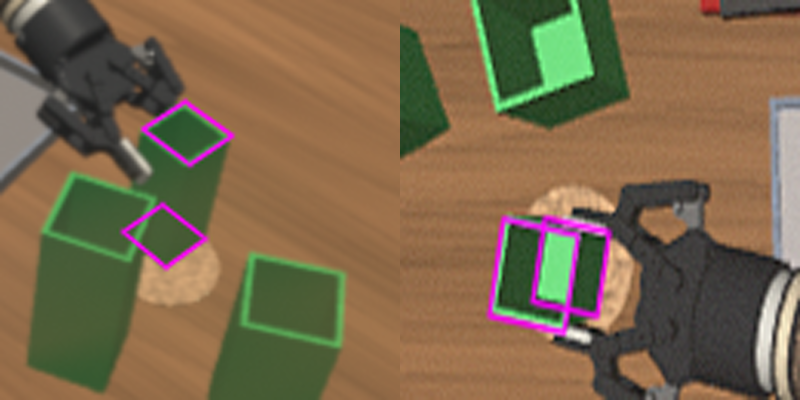

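The held holder lines up with the upright model over the coaster. Lowering gently.

move_arm --plan '[{"slide":[-0.3,0,0.1],"delta_rot":[0,0,0]},{"slide":[-0.7,0,0.3],"delta_rot":[0,0,0]},{"slide":[-1.1,0,0.4],"delta_rot":[0,0,0]},{"slide":[-1.5,0,0.6],"delta_rot":[0,0,0]},{"slide":[-1.8,0,0.7],"delta_rot":[0,0,0]},{"slide":[-2.1,0,0.8],"delta_rot":[0,0,0]},{"slide":[-2.3,0,0.9],"delta_rot":[0,0,0]},{"slide":[-2.4,0,0.9],"delta_rot":[0,0,0]},{"slide":[-2.5,0,0.9],"delta_rot":[0,0,0]},{"slide":[-2.5,0,0.9],"delta_rot":[0,0,0]}]'

```text
t: 22.28
position: [0.5296, 0.2389, 0.0884]
orientation: [[0.052, 0.988, 0.143], [0.335, -0.153, 0.93], [0.941, -0.0, -0.339]]
wrist_force: [0.1, -0.5, -2.2]
width: 0.0507
```

```bash
python3 - <<'E'
from kin import *;from h import *
ctrl.capture("top")
s=ctrl.sense();print(s["t"],s["position"].round(4),s["width"],s["wrist_force"].round(1))
g=np.load("grasp.npz");print(step(g["p"],g["O"],s))
E
```

```text
22.3333 [0.5296 0.2389 0.0886] 0.050798840084631605 [-0.4  0.6 -1.2]
([-0.25, -0.17, 0.24], [-0.0, -0.2, -0.0])
```

move_arm --plan '[{"slide":[-0.05,0,0],"delta_rot":[0,0,0]},{"slide":[-0.1,0,0],"delta_rot":[0,0,0]},{"slide":[-0.15,0,0.05],"delta_rot":[0,0,0]},{"slide":[-0.2,0,0.05],"delta_rot":[0,0,0]},{"slide":[-0.25,0,0.1],"delta_rot":[0,0,0]},{"slide":[-0.28,0,0.1],"delta_rot":[0,0,0]},{"slide":[-0.3,0,0.1],"delta_rot":[0,0,0]},{"slide":[-0.3,0,0.1],"delta_rot":[0,0,0]},{"slide":[-0.3,0,0.1],"delta_rot":[0,0,0]},{"slide":[-0.3,0,0.1],"delta_rot":[0,0,0]}]'

```text
t: 23.17
position: [0.5296, 0.2389, 0.0854]
orientation: [[0.052, 0.988, 0.143], [0.335, -0.152, 0.93], [0.941, 0.0, -0.339]]
wrist_force: [-0.7, 0.6, -2.0]
width: 0.0509
```

```bash
python3 - <<'E'
from kin import *;from h import *
ims=[]
for c,(a,b,e,f) in (("scene",(150,280,280,410)),("top",(165,265,110,240))):
    r=ctrl.capture(c);im=r["image"][:,:,::-1].copy()
    ims.append(cv2.resize(im[a:b,e:f],(400,400),interpolation=cv2.INTER_CUBIC))
cv2.imwrite("pics/p18.png",np.hstack(ims))
s=ctrl.sense();print(s["t"],s["position"].round(4),s["width"],s["wrist_force"].round(1))
g=np.load("grasp.npz");print(step(g["p"],g["O"],s))
E
```

```text
23.2667 [0.5296 0.2388 0.0854] 0.050618854856889425 [ 0.2 -0.5 -0.6]
([0.05, -0.16, 0.14], [-0.0, -0.2, -0.0])
```

View pics/p18.png

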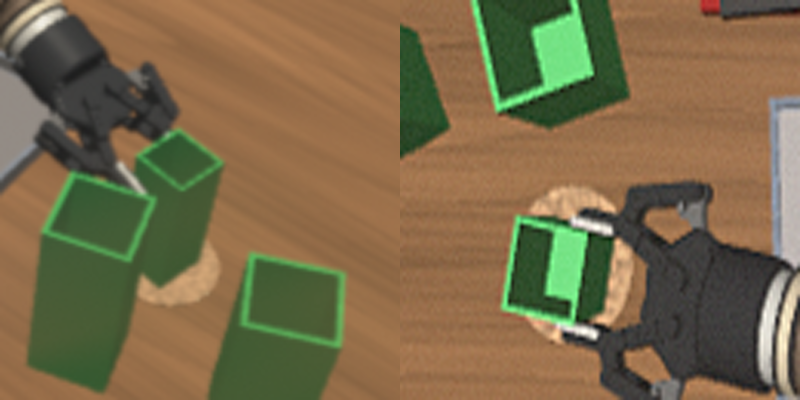

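move_arm --plan '[{"slide":[-0.02,0,0],"delta_rot":[0,0,0]},{"slide":[-0.04,0,0],"delta_rot":[0,0,0]},{"slide":[-0.06,0,0],"delta_rot":[0,0,0]},{"slide":[-0.08,0,0],"delta_rot":[0,0,0]},{"slide":[-0.1,0,0],"delta_rot":[0,0,0]},{"slide":[-0.12,0,0.03],"delta_rot":[0,0,0]},{"slide":[-0.12,0,0.03],"delta_rot":[0,0,0]},{"slide":[-0.12,0,0.03],"delta_rot":[0,0,0]},{"slide":[-0.12,0,0.03],"delta_rot":[0,0,0]},{"slide":[-0.12,0,0.03],"delta_rot":[0,0,0]}]'

```text
t: 24.1
position: [0.5296, 0.2389, 0.0854]
orientation: [[0.051, 0.988, 0.143], [0.332, -0.151, 0.931], [0.942, 0.0, -0.336]]
wrist_force: [-2.6, -1.6, 6.3]
width: 0.0509
```

The holder is on the coaster: the arm stopped moving down and the upward force rose to about 6 N. Releasing.

move_arm --plan '[{"slide":[0,0,0],"delta_rot":[0,0,0]},{"slide":[0,0,0],"delta_rot":[0,0,0]},{"slide":[0,0,0],"delta_rot":[0,0,0]},{"slide":[0,0,0],"delta_rot":[0,0,0]},{"slide":[0,0,0],"delta_rot":[0,0,0]},{"slide":[0,0,0],"delta_rot":[0,0,0]},{"slide":[0,0,0],"delta_rot":[0,0,0]},{"slide":[0,0,0],"delta_rot":[0,0,0]},{"slide":[0,0,0],"delta_rot":[0,0,0]},{"slide":[0,0,0],"delta_rot":[0,0,0]}]' --fingers 1

```text
t: 24.93
position: [0.5295, 0.2387, 0.0842]
orientation: [[0.052, 0.988, 0.143], [0.335, -0.153, 0.93], [0.941, -0.0, -0.339]]
wrist_force: [-0.1, 0.6, -0.1]
width: 0.0852
```

```bash
python3 - <<'E'
from h import *
r=ctrl.capture("wrist");cv2.imwrite("pics/w19.png",r["image"][:,:,::-1])
s=ctrl.sense();print(s["width"],s["wrist_force"].round(1),s["position"].round(4))
E
```

```text
0.08512205487533078 [0.3 0.3 0.5] [0.5296 0.2387 0.0842]
```

View pics/w19.png

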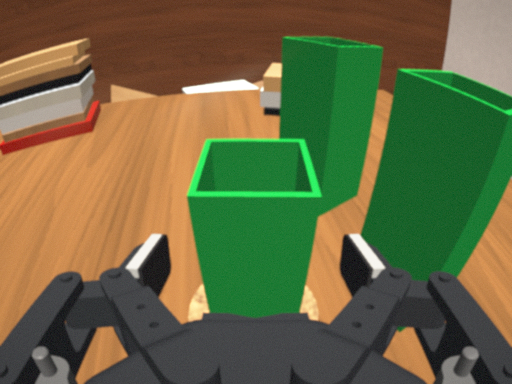

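Free of both fingers and standing. Retreating along the tool axis, rising as I go.

move_arm --plan '[{"slide":[0,0,-0.7],"delta_rot":[0,0,0]},{"slide":[0,0,-2],"delta_rot":[0,0,0]},{"slide":[0,0,-4],"delta_rot":[0,0,0]},{"slide":[0,0,-6],"delta_rot":[0,0,0]},{"slide":[0.3,0,-8],"delta_rot":[0,0,0]},{"slide":[1.5,0,-10],"delta_rot":[0,0,0]},{"slide":[3,0,-12],"delta_rot":[0,0,0]},{"slide":[5,0,-13.5],"delta_rot":[0,0,0]},{"slide":[7,0,-14.5],"delta_rot":[0,0,0]},{"slide":[8,0,-15],"delta_rot":[0,0,0]}]'

```text
t: 25.82
position: [0.5131, 0.1246, 0.2131]
orientation: [[0.048, 0.988, 0.146], [0.336, -0.154, 0.929], [0.941, 0.004, -0.339]]
wrist_force: [0.8, 0.9, 0.3]
width: 0.0856
```

```bash
python3 - <<'E'
from h import *
r=ctrl.capture("scene");S=r["image"][:,:,::-1].copy();cv2.imwrite("pics/s20.png",S)
for z in (.003,.133):
    pts=proj(r,rim(.5295,.232,np.radians(-8.5),z)); 
for l,z in (("pen_cup",0),("mug",0),("book_low",0),("book_top",.03),("stamp",.017),("cup",.003)):
    print(l,[(back(r,d["uv"],z)[:2].round(3).tolist(),round(d["p"],2)) for d in ctrl.mark_of("scene",l)])
r=ctrl.capture("top");cv2.imwrite("pics/t20.png",r["image"][:,:,::-1])
for l,z in (("pen_cup",0),("mug",0),("book_low",0),("book_top",.03),("stamp",.017),("cup",.003)):
    print(l,[(back(r,d["uv"],z)[:2].round(3).tolist(),round(d["p"],2)) for d in ctrl.mark_of("top",l)])
E
```

```text
pen_cup [([0.457, -0.258], 0.63), ([0.518, 0.227], 0.38)]
mug [([0.716, -0.297], 0.57)]
book_low [([0.771, 0.043], 0.55)]
book_top [([0.752, 0.032], 0.62), ([0.734, -0.271], 0.36)]
stamp [([0.524, -0.06], 0.59)]
cup [([0.626, 0.398], 0.84), ([0.533, 0.236], 0.76), ([0.457, -0.257], 0.7), ([0.665, 0.244], 0.6)]
pen_cup [([0.459, -0.258], 0.8)]
mug [([0.715, -0.296], 0.75)]
book_low []
book_top [([0.757, 0.028], 0.72)]
stamp []
cup [([0.631, 0.379], 0.87), ([0.525, 0.23], 0.64), ([0.661, 0.229], 0.58)]
```

View pics/s20.png

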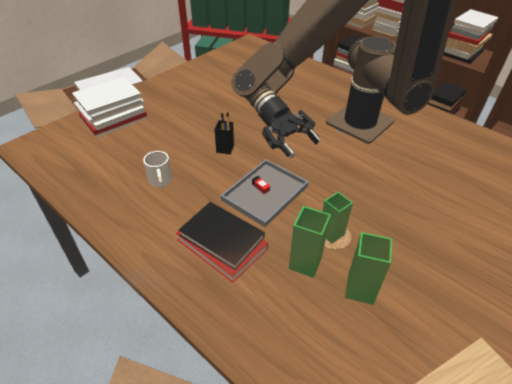

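View pics/t20.png

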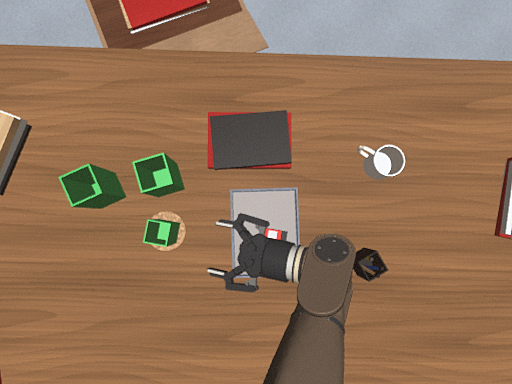

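The holder stands at top (160,232) on the coaster, the stamp lies in the tray at scene (261,185), and the bystanders are where they were. Handing in.

```bash
python3 -c "
from rig import ctrl
s=ctrl.sense();print(s['t'],s['wrist_force'].round(1));print(ctrl.sign_off())"
```

```text
26.5167 [-0.6 -0.6  1.1]
the job is handed in; nothing more can be done
None
```

The stamp is lying flat in the grey tray and the empty green holder is back upright on its coaster. I handed the job in at 26.5 s of the 54 s allowed.

**What I did:** I gripped the smallest of the three green holders from the side and carried it over the tray. I tilted it gradually to 27° below level with its lip about 1 cm above the table. The stamp slid about halfway out and rested its red end on the tray floor. I tilted further to 41° while backing the holder off, and the tail came off the lip from about 1–2 cm up. Then I turned the holder upright, set it on the coaster (about 6 N upward force at touchdown), let go and backed the gripper away.

**Last checks:**
- **Stamp:** the scene view shows it inside the tray, at about (0.524, -0.060). The network did not find it in the top view, where the gripper partly covered it.
- **Holder:** it stands upright and empty at about (0.53, 0.233), near the coaster centre at (0.528, 0.238).
- **Bystanders:** the pen cup, mug and black book measured within about 7 mm of their first positions, which is within measuring error. The red book was found only in the scene view, also unmoved.
- **Robot:** the gripper was open and touching nothing, with wrist force near zero.

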